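# Close a pipe strainer: filter disk in the mouth, cap ring screwed over it

## Task

Close up the pipe strainer on the bench: lay the small perforated filter disk in its upright mouth, knob up and flat on its ledge, and only then put the winged cap ring over it and screw it down clockwise until it stops. Leave the ring screwed on with nothing holding it, and leave the other things on the bench where they are.

Things in the scene. Friction and masses are not known exactly. Their poses are not given: they have to be found in the camera images.
- strainer: Strainer, fixed: a grey pipe piece on a steel foot plate. Origin under its middle at bench height, z up. A 42 mm thick pipe lies along its y, 156 mm long over its 54 mm end collars; top of pipe 61 mm, of collars 67 mm above the bench. A round neck, 40 mm outside, stands up from its middle, thicker (47 mm) below 70 mm.
- mouth (a point): Centre of the rim on top of the strainer's neck, 105 mm above the bench; axes as the strainer's (z up the neck's axis). The mouth is 34 mm wide with a flat ledge 4 mm below the rim for the disk; below the ledge a 24 mm bore. The disk on the ledge has its underside 4 mm below the rim and its plate stands 1 mm proud.
- thread (a point): Point on the neck's axis 14 mm below the rim; axes as the strainer's. The coarse two-start thread round the neck, 48 mm over all, has two entry gaps, at +x and -x (square to the pipe); lugs set down there land at this height. From there the thread runs down clockwise seen from above, 5.5 mm per 75 degrees with 2 mm up-and-down play, to a stop at about 80 degrees.
- disk_centre (a point): Steel filter disk, loose, flat on the bench, knob up. Point on its axis 12 mm above its underside, z up. Plate 30 mm across, 5 mm thick, lower edge bevelled to 26 mm, small holes round it. A round knob 12 mm thick stands on its middle, 5 to 24 mm above the underside: grip it there. About 40 g.
- cap_centre (a point): Grey cap ring, loose, right way up on the bench. Point on its axis half-way up, 12 mm above its underside, z up. 24 mm high, 58 mm across; two flats 60 mm apart at its +y and -y, 26 mm wide, full height: grip across these. Two wings at +x and -x reach 42 mm from the axis. Lip on top, 4 mm thick, with a 22 mm hole (the disk's knob passes). Open below, bore 51 mm. About 70 g.
- cap_lug (a point): Inner tip of one of the ring's two lugs: on its +x side, 3 mm above its underside, axes as the ring's. The lugs lie inside under the wings, 7 mm wide, 43 mm between tips; a half turn makes no difference. Start with the wings within 15 degrees of the strainer's x: the underside lands 14 to 15 mm below the rim. Screwed home (turns easily) it is 19 mm below, its lip on the disk.
- gasket_mid (a point): Bystander, loose, to be left alone: flat black rubber ring, 68 mm across, 5 mm thick; the point is on its frame's axis about half-way up.
- nut_mid (a point): Bystander, loose, to be left alone: brass hexagonal nut, 42 mm across flats, 18 mm high; the point is on its frame's axis about half-way up.
- elbow_mid (a point): Bystander, loose, to be left alone: brass pipe elbow, two 45 mm arms along its +x and +y, 36 mm high; the point is on its frame's axis about half-way up.
- tee_mid (a point): Bystander, loose, to be left alone: steel pipe tee, 84 mm long along its y, one branch to +x, 34 mm high; the point is on its frame's axis about half-way up.
- tape_mid (a point): Bystander, loose, to be left alone: white spool of thread tape lying flat, 52 mm across, 19 mm high; the point is on its frame's axis about half-way up.
- wrench_mid (a point): Bystander, loose, to be left alone: steel wrench lying flat along its x; the point is on its frame's axis about half-way up.
- tin_mid (a point): Bystander, loose, to be left alone: steel tin, 76 mm across, 85 mm high; the point is on its frame's axis about half-way up.
- bottle_mid (a point): Bystander, loose, to be left alone: white bottle, 60 mm across, 150 mm high; the point is on its frame's axis about half-way up.
Not all that is in view belongs to the job. What is shaped like the part that bears cap_centre but blue or pink is not meant.

How it is judged:
By the outcome, as a careful person would: the job done as asked, in the order asked, and still so for the second after the job is handed in, with the robot touching nothing.
It also fails if it takes over 56 s, if anything falls off the work surface, if the arm or the gripper's body presses on something with over 40 N, if the wrist force passes 120 N, or if a joint passes its speed limit or range.

## Robot

A 6-joint arm with a two-finger parallel gripper is mounted at the origin on the work surface. World frame = base frame: x ahead of the robot, y to its left, z up, the work surface at z = 0. Lengths are in mm, angles in rad, forces in N, time in s.
With the tool pointing down it reaches from about 275 to 750 mm from the base axis. Payload 10.2 kg.
Tool frame: the origin (TCP) lies between the finger pads; the fingertips stand 11 mm ahead of it and the grasp point (between the pads) lies 8 mm behind it (ctrl.nose_length is the distance from the TCP to the fingertips, in mm); x points along the fingers, y is the direction in which the jaws open and shut, and the axes are right-handed (so a half turn about x gives the same grasp; the last joint's range is limited). The gripper opens to 85 mm and grips with 20 to 120 N. Pads are 22 mm wide; open, the fingers measure 114 mm over their backs; the gripper's body (76 mm by 85 mm) begins 54 mm behind the grasp point. The pads swing forward as they close: fully open they stand 13 mm farther back than shut.
Start: joints at [-1.49, 0.313, 1.498, -0, 1.331, -0.223], TCP at [157.04, -500.968, 203.994] pointing down, gripper open.
Joint ranges: [-2.94, 2.94], [-0.97, 2.17], [0.19, 2.56], [-1.23, 4.37], [0.02, 3.11], [-2.88, 2.88]. Speed limits (rad/s): [2.39, 2.39, 3.01, 3.14, 3.14, 3.14].

## Interface

Orientations are given as a unit quaternion [w, x, y, z].
In Python, from rig import ctrl, capture, ticket gives the robot as it stands.
- The arm moves only by the tool step_arm, never from a script. Its argument "commands" is a list of rows, each a list of 2 entries, a list of its own where there are three numbers: the shift along the world's x, y, z normalised to -1 to 1, where 1 is 0.04 m, then the turn about the world's z normalised to -1 to 1, where 1 is 180 degrees. A call has 1 to 5 rows; each row shifts and turns the commanded pose from where the row before left it; what a row does not reach is not made up. A row lasts 1/10 s, in which the tool goes at most 50 mm and 8.59 degrees, less where a joint would pass 70% of its speed; a pose out of reach is approached as far as the arm can. A call with a number of a shift or a turn outside -1 to 1 is refused whole. A call with a gripper value outside its range is refused whole. "gripper" is the closure, from -1 (fully open) to 1 (shut), so that 0 is half open, set as the call begins (left out, the last holds). The fingers move at their own pace and stop on an object; "force" is the grip in N (left out, the last holds). Time passes only in rows, so rows that do not move let the fingers close. It gives the time, the measured TCP pose, the force and the opening at its end, in the units of the state.
- ctrl.sense(): the state, without advancing time (a new reading comes with each control period).
- capture(name): name is "scene" or "top"; returns a dict with "image" (420x560x3 uint8, blue, green, red), "fov_y" (degrees; the focal length in pixels is half the picture's height over the tangent of half this angle, whatever the lens; pixels are square), "cx", "cy" (the principal point, pixels), "origin" and "orientation" of the camera in the world. Camera axes: x right, y down, z forward; pixel columns grow to the right and rows downward; lengths in mm; the calibration is good to about 2 mm. A picture is of the moment at which its call begins. There is no depth.
- ticket.finish_job(): hands the job in, once; it reports no verdict.
The state is a dict: "time_s": time; "joints": joint angles; "dq": joint speeds; "tau": joint torques, N m; "eef_pos": TCP position; "ee_rot": TCP orientation; "force": force on the tool from outside, world axes, zero at the start; "wrist_torque": the same for the moment, N m; "grip_width": opening from 0.0 (shut) to 1.0 (fully open).
Only numpy, scipy, OpenCV 4.12 (cv2) and the standard library are available. Lean on these libraries where they do the work, as an engineer would, in place of code of your own. Each camera call takes 0.05 s, during which the arm holds its last target.

## Working session

There is one attempt and no reset: what is moved stays moved. The work goes in short steps, Python scripts to look and compute and a tool call to move; the robot and the scene stay as the last step left them, time stands still between calls to the robot, and variables do not carry over. Pictures are saved under pics/ and viewed, and the job is handed in when it is done.

Besides the shell and the picture viewer there is one more tool, called in YAML: its name, and indented under it one key for each argument. step_arm: Moves the arm, as the interface text tells. Its arguments: {"type":"object","properties":{"commands":{"type":"array","items":{"type":"array"}},"gripper":{"type":"number"},"force":{"type":"number"}},"required":["commands"]}

```bash
ls; mkdir -p pics; python3 - <<'E'
from rig import ctrl,capture,ticket
import cv2,json
s=ctrl.sense(); print(s)
for n in("scene","top"):
    c=capture(n); cv2.imwrite(f"pics/{n}0.png",c["image"]); print(n,{k:v for k,v in c.items() if k!="image"})
E
```

```text
pics
{'time_s': 0.0, 'joints': array([-1.49042180e+00,  3.13437016e-01,  1.49843596e+00,  5.76860267e-06,
        1.33101682e+00, -2.23387544e-01]), 'dq': array([ 9.33727091e-04, -1.11411300e-03, -8.23970492e-05,  6.12065344e-04,
        1.42359459e-03, -1.59115509e-04]), 'tau': array([ 1.04781047e-03, -4.12268436e+01, -2.59739721e+01, -9.75913485e-05,
        4.13990580e-03, -1.50175970e-05]), 'eef_pos': array([ 157.00574735, -500.66378966,  203.44217274]), 'ee_rot': array([ 0.10652589,  0.6990014 ,  0.10744048, -0.69893192]), 'force': array([ 0.51264412, -0.65925273,  0.35196505]), 'wrist_torque': array([ 0.02318932,  0.00182402, -0.01564255]), 'grip_width': 0.9994889988382752}
scene {'fov_y': 54.8288969032012, 'cx': 284.0180135181254, 'cy': 208.85140736026986, 'origin': array([1189.39360009,   -4.08746455,  853.84677502]), 'orientation': array([-0.24740026,  0.65849886,  0.66740748, -0.24441688])}
top {'fov_y': 54.51185447556316, 'cx': 277.16879154024923, 'cy': 210.75256111250894, 'origin': array([ 373.2285282 ,    6.09453335, 1076.75838982]), 'orientation': array([-0.05989195,  0.70898785, -0.70017866,  0.05915256])}
```

View pics/scene0.png

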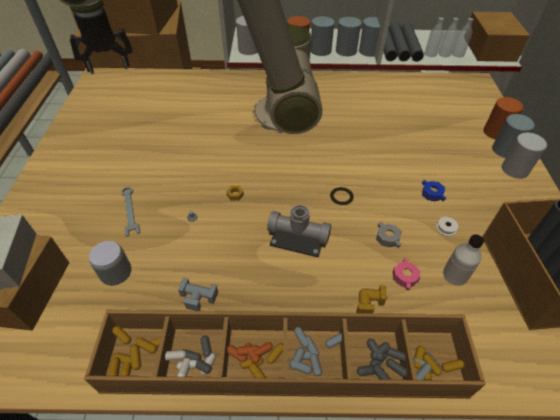

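View pics/top0.png

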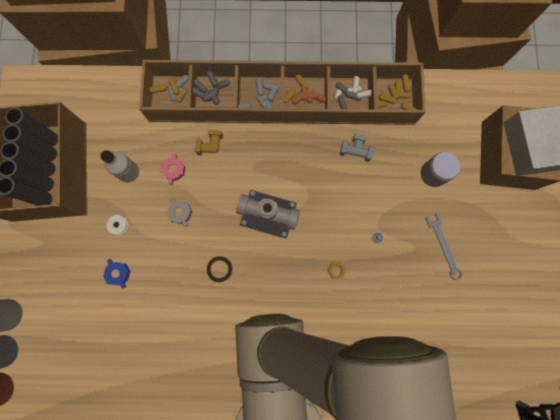

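Top view: grey ring (179,212), pink ring (172,168), blue ring (116,273). The grey one is the cap ring. The disk is at (378,238) and the strainer at (267,212), both in the same view. Next I'll enlarge these to confirm.

```bash
cat > h.py <<'E'
import numpy as np,cv2
from scipy.spatial.transform import Rotation as R
def cam(c):
    q=c["orientation"]; M=R.from_quat([q[1],q[2],q[3],q[0]]).as_matrix()
    f=210/np.tan(np.radians(c["fov_y"]/2)); return M,f
def ray(c,u,v):
    M,f=cam(c); d=M@np.array([(u-c["cx"])/f,(v-c["cy"])/f,1]); return np.array(c["origin"]),d/np.linalg.norm(d)
def atz(c,u,v,z):
    o,d=ray(c,u,v); return o+d*(z-o[2])/d[2]
def proj(c,p):
    M,f=cam(c); q=M.T@(np.array(p,float)-c["origin"]); return np.array([c["cx"]+f*q[0]/q[2],c["cy"]+f*q[1]/q[2]])
def tri(rs):
    A=np.zeros((3,3));b=np.zeros(3)
    for o,d in rs:
        P=np.eye(3)-np.outer(d,d);A+=P;b+=P@o
    x=np.linalg.solve(A,b); return x,[np.linalg.norm((np.eye(3)-np.outer(d,d))@(x-o)) for o,d in rs]
E
python3 - <<'E'
import cv2,numpy as np
t=cv2.imread("pics/top0.png");s=cv2.imread("pics/scene0.png")
def crop(im,u,v,h=25,k=8): return cv2.resize(im[v-h:v+h,u-h:u+h],None,fx=k,fy=k,interpolation=cv2.INTER_CUBIC)
def grid(im,u,v,h,k):
    a=crop(im,u,v,h,k)
    for i in range(0,2*h,10):
        cv2.line(a,(i*k,0),(i*k,6),(0,0,255),1);cv2.line(a,(0,i*k),(6,i*k),(0,0,255),1)
        cv2.putText(a,str(u-h+i),(i*k,16),0,.35,(0,0,255));cv2.putText(a,str(v-h+i),(8,i*k+4),0,.35,(0,0,255))
    return a
A=np.hstack([grid(t,179,212,20,6),grid(t,378,238,20,6),grid(t,267,212,20,6)])
B=np.hstack([grid(s,389,235,20,6),grid(s,192,217,20,6),grid(s,300,220,20,6)])
cv2.imwrite("pics/crops.png",np.vstack([A,B]))
E
```

```text
(no output)
```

View pics/crops.png

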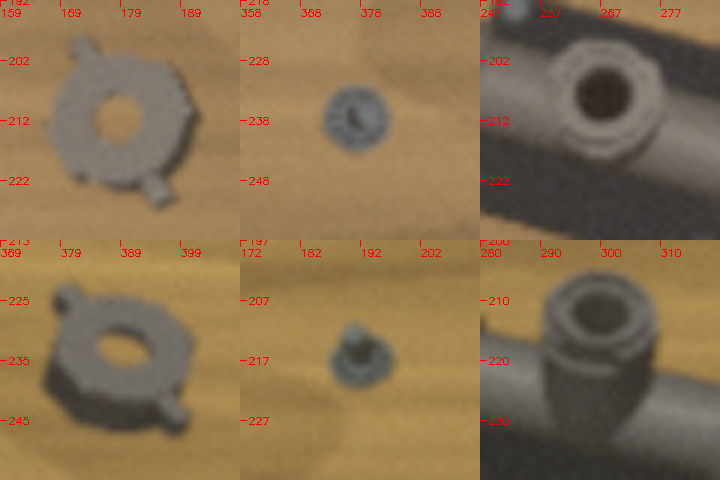

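```bash
cat > fit.py <<'E'
import numpy as np,cv2
from scipy.optimize import minimize
from h import *
def signal(c,img,p,circs):
    # circs: (z,r,sign) sum of signed radial step across projected circle
    th=np.linspace(0,2*np.pi,72,endpoint=False); tot=0
    for z,r,sg in circs:
        v=[]
        for rr in (r-2,r+2):
            P=np.array([proj(c,(p[0]+rr*np.cos(t),p[1]+rr*np.sin(t),z)) for t in th]).astype(np.float32)
            v.append(cv2.remap(img,P[:,0][None],P[:,1][None],cv2.INTER_CUBIC)[0])
        d=v[1]-v[0]
        tot+= (np.mean(d)*sg if sg else np.mean(np.abs(d)))
    return tot
def fit(c,img,p0,circs,span=12):
    best=None
    for s,n in((span,13),(2,9)):
        b=best[1] if best else p0
        g=[(signal(c,img,(b[0]+dx,b[1]+dy),circs),(b[0]+dx,b[1]+dy)) for dx in np.linspace(-s,s,n) for dy in np.linspace(-s,s,n)]
        best=max(g)
    r=minimize(lambda p:-signal(c,img,p,circs),best[1],method="Nelder-Mead",options=dict(xatol=.05,fatol=1e-3,initial_simplex=np.array(best[1])+np.array([[0,0],[.5,0],[0,.5]])))
    return r.x,-r.fun
E
cat > run1.py <<'E'
from rig import capture
from fit import *
cs={n:capture(n) for n in("top","scene")}
import pickle;pickle.dump(cs,open("caps0.pkl","wb"))
E
python3 run1.py; python3 - <<'E'
import pickle
from fit import *
cs=pickle.load(open("caps0.pkl","rb"))
T,S=cs["top"],cs["scene"]
print("rough mouth",atz(T,266.5,207.5,105),atz(S,299.5,211.5,105),tri([ray(T,266.5,207.5),ray(S,299.5,211.5)]))
print("rough ring",atz(T,178.4,211.3,22),atz(S,389.2,232.3,22))
print("rough disk",atz(T,377,237.3,5),atz(S,192,216.5,5))
jobs={"mouth":(atz(T,266.5,207.5,105),[(105,20,0),(101,12,1)]),
"ringhole":(atz(T,178.4,211.3,22),[(24,11,0),]),
"disk":(atz(T,377,237.3,5),[(5,15,1)])}
for k,(p0,ci) in jobs.items():
    for n,c in cs.items():
        im=c["image"].astype(np.float32)
        for ch,img in(("gray",im.mean(2)),("red",im[...,2]),("sat",im[...,2]-im[...,0])):
            x,f=fit(c,np.ascontiguousarray(img),p0[:2],ci,8); print(k,n,ch,x.round(1),round(f,1))
E
```

```text
rough mouth [546.24701058  34.08702938 105.        ] [553.04972469  33.15188224 105.        ] (array([547.4163485 ,  33.87977557,  98.37403761]), [np.float64(0.39804133711654704), np.float64(0.39804133711655426)])
rough ring [548.00716075 267.4710821   22.        ] [549.12069501 268.5169001   22.        ]
rough disk [ 487.8626058  -255.83174167    5.        ] [ 490.96913734 -254.04887096    5.        ]
mouth top gray [548.5  32.6] 74.2
mouth top red [548.5  32.6] 76.2
mouth top sat [547.6  31.4] 5.4
mouth scene gray [550.7  33.7] 47.6
mouth scene red [550.5  33.6] 56.8
mouth scene sat [550.   31.5] 23.1
ringhole top gray [546.5 264.8] 6.6
ringhole top red [547.1 266.6] 22.5
ringhole top sat [547.5 267.1] 37.4
ringhole scene gray [555.5 265.7] 14.3
ringhole scene red [554.9 266.1] 28.1
ringhole scene sat [552.7 267. ] 36.3
disk top gray [ 487.1 -255.4] 21.1
disk top red [ 487.9 -255.7] 44.9
disk top sat [ 488.2 -256.1] 51.9
disk scene gray [ 492.7 -253.9] 25.2
disk scene red [ 492.2 -254.2] 46.4
disk scene sat [ 491.5 -254.4] 46.0
```

Confirmed in the crop: the ring is grey with two wings, at top px (178.4,211.3). The disk, with its knob, is at (377,237), and the neck mouth is at (266.5,207.5). Next I'll refine the yaws and the ring centre.

```bash
python3 - <<'E'
import pickle
from fit import *
from rig import ctrl
s=ctrl.sense();q=s["ee_rot"];M=R.from_quat([q[1],q[2],q[3],q[0]]).as_matrix();print("tool axes\n",M.round(3),"nose",ctrl.nose_length)
cs=pickle.load(open("caps0.pkl","rb"));T,S=cs["top"],cs["scene"]
im=T["image"].astype(np.float32);sat=np.ascontiguousarray(im[...,2]-im[...,0])
sims={"top":sat,"scene":np.ascontiguousarray(S["image"].astype(np.float32)[...,2]-S["image"][...,0])}
for n,c in cs.items():
    x,f=fit(c,sims[n],(548,267),[(24,11,-1),(24,29,1)],8);print("ring",n,x.round(1),f)
    print("disk knob+plate",fit(c,sims[n],(488,-255),[(5,15,1)],8)[0].round(1))
    # wings
    pr=[]
    for a in range(0,360,3):
        P=[proj(c,(x[0]+r*np.cos(np.radians(a)),x[1]+r*np.sin(np.radians(a)),z)) for r in(34,36,38,40) for z in (18,)]
        P=np.array(P,np.float32);pr.append(cv2.remap(sims[n],P[:,0][None],P[:,1][None],cv2.INTER_LINEAR).mean())
    pr=np.array(pr);w=np.clip(np.median(pr)-pr-5,0,None)
    a=np.radians(np.arange(0,360,3));print("wing yaw",np.degrees(np.angle((w*np.exp(2j*a)).sum())/2), np.flatnonzero(w>15)*3)
E
python3 - <<'E'
import cv2,numpy as np
t=cv2.imread("pics/top0.png")
u,v,h,k=267,212,38,8
a=cv2.resize(t[v-h:v+h,u-h:u+h],None,fx=k,fy=k,interpolation=cv2.INTER_CUBIC)
for i in range(0,2*h,10):
    cv2.putText(a,str(u-h+i),(i*k,12),0,.4,(0,0,255));cv2.putText(a,str(v-h+i),(0,i*k+4),0,.4,(0,0,255))
cv2.imwrite("pics/str.png",a[:600])
E
```

```text
tool axes
 [[-0.     0.299 -0.954]
 [ 0.001 -0.954 -0.299]
 [-1.    -0.001 -0.   ]] nose 11.0
ring top [547.3 267.2] 57.640987396240234
disk knob+plate [ 488.1 -256. ]
wing yaw 29.889207585064693 [ 21  24  27  30  33  36  39 201 204 207 210 213 216]
ring scene [551.8 267.4] 61.077781677246094
disk knob+plate [ 491.4 -254.4]
wing yaw -1.6905249909489062 [  0   3   6   9  12  15  18  21  24  27  30  33  36  39 198 201 204 207
 210 213 216 219 294 297 300 303 306 309 312 315 318 321 324 327 330 333
 336 339 342 345 348 351 354 357]
```

View pics/str.png

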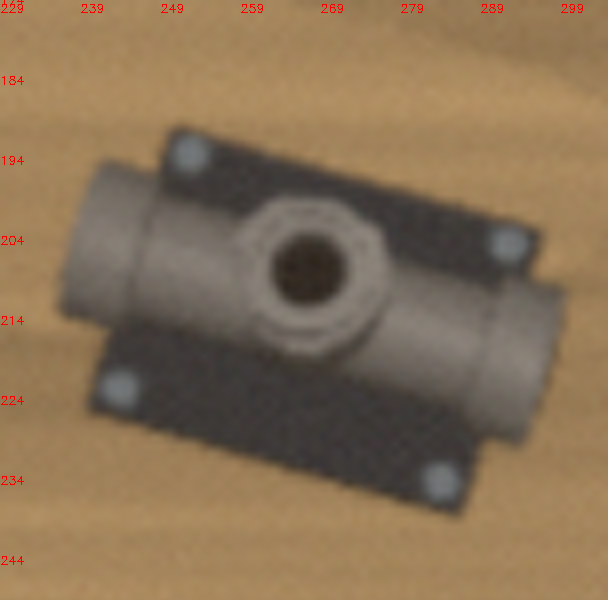

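```bash
python3 - <<'E'
import pickle
from fit import *
cs=pickle.load(open("caps0.pkl","rb"));T,S=cs["top"],cs["scene"]
px=lambda x,y:(229+(x+.5)/8-.5,174+(y+.5)/8-.5)
b=[px(190,155),px(509,245),px(121,389),px(441,482)]
for z in(6,12):
    w=[atz(T,*p,z)[:2] for p in b]
    print(z,np.array(w).round(1).tolist(),np.mean(w,0))
    for i,j in((0,1),(2,3)):
        d=w[i]-w[j];print("y-axis yaw",np.degrees(np.arctan2(d[1],d[0])))
    for i,j in((0,2),(1,3)):
        d=w[i]-w[j];print("x-axis yaw",np.degrees(np.arctan2(d[1],d[0])))
im=T["image"].astype(np.float32).mean(2);
for circ in ([(105,20,0)],[(101,12,1)],[(105,20,0),(105,17,0),(101,12,1)]):
    print(circ,fit(T,im,(548,33),circ,6)[0],fit(S,S["image"].astype(np.float32).mean(2),(550,33),circ,6)[0])
E
```

```text
6 [[603.1, 75.7], [573.7, -31.5], [523.6, 96.8], [493.9, -9.6]] [548.5739256   32.82707762]
y-axis yaw 74.67728563081124
y-axis yaw 74.42688000865166
x-axis yaw -14.835642138660635
x-axis yaw -15.363801967810844
12 [[601.8, 75.3], [572.6, -31.3], [522.7, 96.3], [493.2, -9.5]] [547.59137678  32.67728167]
y-axis yaw 74.67728563081123
y-axis yaw 74.42688000865162
x-axis yaw -14.835642138660658
x-axis yaw -15.363801967810838
[(105, 20, 0)] [549.88306033  33.80242123] [552.10760784  34.92528343]
[(101, 12, 1)] [547.67993309  32.74101026] [550.48553907  33.65812766]
[(105, 20, 0), (105, 17, 0), (101, 12, 1)] [549.2323041   32.61582875] [549.65825653  33.36913681]
```

step_arm:
  commands:
    - [[0.9,0.65,-0.2],0.035]
    - [[0.92,0.68,-0.2],0.035]
    - [[0.92,0.68,-0.2],0.035]
    - [[0.92,0.68,-0.2],0.035]
    - [[0.92,0.68,-0.2],0.035]
  gripper: 0.2
  force: 20

```text
time_s: 0.7
eef_pos: [341.5, -364.8, 163.7]
ee_rot: [0.294, 0.643, 0.294, -0.643]
force: [0.0, -0.4, 0.1]
grip_width: 0.401
```

step_arm:
  commands:
    - [[0.92,0.68,-0.4],0.036]
    - [[0.92,0.68,-0.5],0.036]
    - [[0.92,0.68,-0.5],0.036]
    - [[0.9,0.68,-0.6],0.036]
    - [[0,0,0],0]

```text
time_s: 1.2
eef_pos: [487.4, -253.7, 81.3]
ee_rot: [-0.43, -0.56, -0.434, 0.56]
force: [-0.9, 0.0, -0.6]
grip_width: 0.397
```

```bash
python3 - <<'E'
from rig import ctrl,capture
from h import *
s=ctrl.sense();print(s["eef_pos"],s["joints"],s["grip_width"])
q=s["ee_rot"];M=R.from_quat([q[1],q[2],q[3],q[0]]).as_matrix();print(np.degrees(np.arctan2(M[1,1],M[0,1])))
c=capture("scene");i=c["image"][170:250,140:250]
cv2.imwrite("pics/s1.png",cv2.resize(i,None,fx=6,fy=6,interpolation=cv2.INTER_CUBIC))
E
```

```text
[ 487.3947256  -253.65259795   81.27519442] [-6.93553401e-01  4.93166086e-01  1.57530416e+00  9.03665786e-04
  1.07841753e+00 -4.37075186e-01] 0.3972580643915433
-14.719337478143302
```

View pics/s1.png

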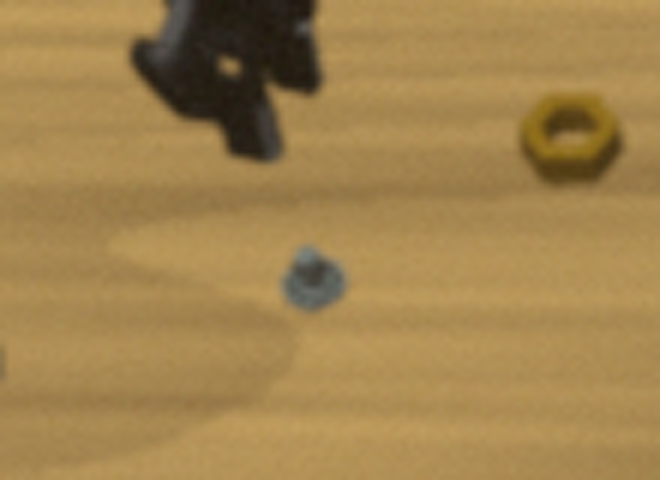

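The scene crop shows the open gripper above the disk, with the nut well clear. The estimates agree, so I'll descend.

step_arm:
  commands:
    - [[0.04,-0.045,-0.6],0]
    - [[0,0,-0.55],0]
    - [[0,0,-0.3],0]
    - [[0,0,-0.1],0]
    - [[0,0,0],0]

```text
time_s: 1.75
eef_pos: [487.3, -260.3, 22.9]
ee_rot: [0.429, 0.562, 0.429, -0.562]
force: [-0.3, -0.0, 0.2]
grip_width: 0.404
```

```bash
python3 - <<'E'
from rig import ctrl,capture
from h import *
c=capture("scene");i=c["image"][170:250,140:250]
cv2.imwrite("pics/s2.png",cv2.resize(i,None,fx=6,fy=6,interpolation=cv2.INTER_CUBIC))
E
```

```text
(no output)
```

View pics/s2.png

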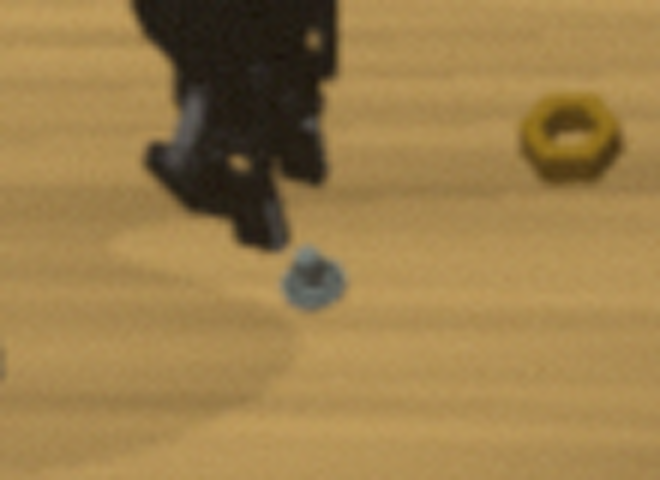

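```bash
python3 - <<'E'
from rig import ctrl,capture
from h import *
import pickle
s=ctrl.sense();print(s["time_s"],s["eef_pos"],s["joints"],s["dq"])
q=s["ee_rot"];M=R.from_quat([q[1],q[2],q[3],q[0]]).as_matrix();print(M.round(3))
cs={n:capture(n) for n in("top","scene")};pickle.dump(cs,open("caps2.pkl","wb"))
c=cs["scene"]
for k,d in(("tip mid",0),("tip+",17),("tip-",-17)):
    p=s["eef_pos"]+M[:,0]*11+M[:,1]*d; print(k,p.round(1),proj(c,p),((proj(c,p)-[140,170])*6).round())
print("tip at px",atz(c,183.7,210.8,12))
i=cs["top"]["image"][180:300,320:440]
cv2.imwrite("pics/t2.png",cv2.resize(i,None,fx=5,fy=5,interpolation=cv2.INTER_CUBIC))
i=cs["scene"]["image"][120:240,130:250]
cv2.imwrite("pics/s2b.png",cv2.resize(i,None,fx=5,fy=5,interpolation=cv2.INTER_CUBIC))
E
```

```text
1.8 [ 487.63507329 -260.35601379   23.36198612] [-7.02364731e-01  5.77368157e-01  1.61472753e+00 -4.29497030e-05
  9.48290441e-01 -4.36839513e-01] [ 0.00476788 -0.00714899 -0.00642617  0.00093901  0.00074281 -0.00011315]
[[ 0.001  0.965 -0.262]
 [-0.001 -0.262 -0.965]
 [-1.     0.001  0.001]]
tip mid [ 487.6 -260.4   12.4] [189.41522217 213.78772169] [296. 263.]
tip+ [ 504.  -264.8   12.4] [186.75366927 218.45033242] [281. 291.]
tip- [ 471.2 -255.9   12.3] [192.02524766 209.21537864] [312. 235.]
tip at px [ 477.01742296 -277.72669559   12.        ]
```

View pics/t2.png

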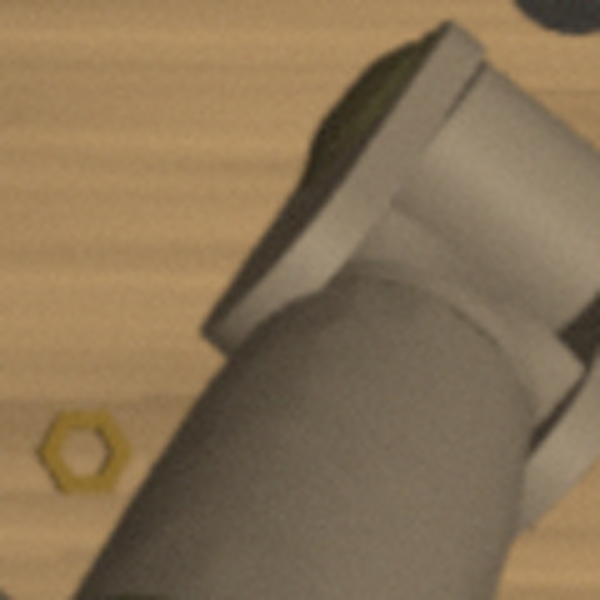

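View pics/s2b.png

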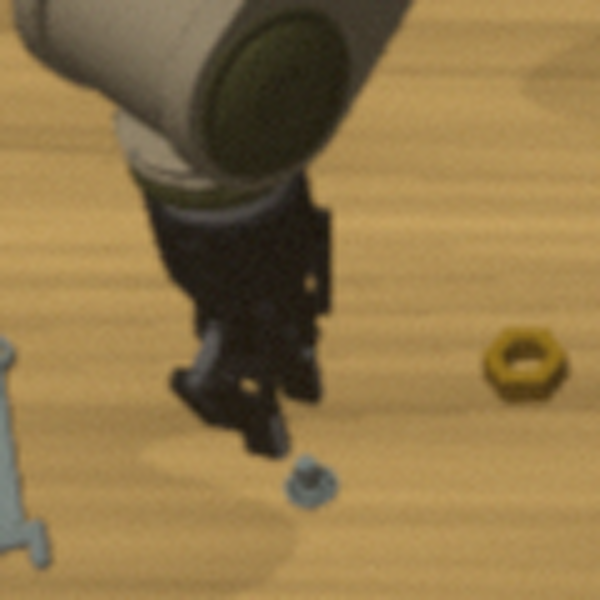

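```bash
python3 - <<'E'
import pickle
from h import *
a=pickle.load(open("caps0.pkl","rb"));b=pickle.load(open("caps2.pkl","rb"))
def ann(c,e,q,u0,v0,w,h,k,op):
    i=cv2.resize(c["image"][v0:v0+h,u0:u0+w],None,fx=k,fy=k,interpolation=cv2.INTER_CUBIC)
    M=R.from_quat([q[1],q[2],q[3],q[0]]).as_matrix()
    for dx,col in((11,(0,0,255)),(0,(0,255,0)),(-62,(255,0,0)),(-150,(255,0,255))):
        for d in(-op/2,0,op/2):
            p=proj(c,np.array(e)+M[:,0]*dx+M[:,1]*d);cv2.circle(i,tuple(int(t) for t in ((p-[u0,v0])*k)),3,col,-1)
    return i
A=ann(a["scene"],[157,-500.7,203.4],[.1065,.699,.1074,-.6989],50,0,110,120,5,85)
B=ann(b["scene"],[487.6,-260.4,23.4],[0.429, 0.562, 0.429, -0.562],130,120,50+50,120,5,34)
j=np.full((600,800,3),0,np.uint8);A=A[:, :440];j[:,:440]=A[:,100:540] if A.shape[1]>=540 else np.pad(A,((0,0),(0,440-A.shape[1]),(0,0)));j[:,440:800]=B[:,:360] if B.shape[1]>=360 else 0
cv2.imwrite("pics/ann.png",j)
E
```

```text
(no output)
```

View pics/ann.png

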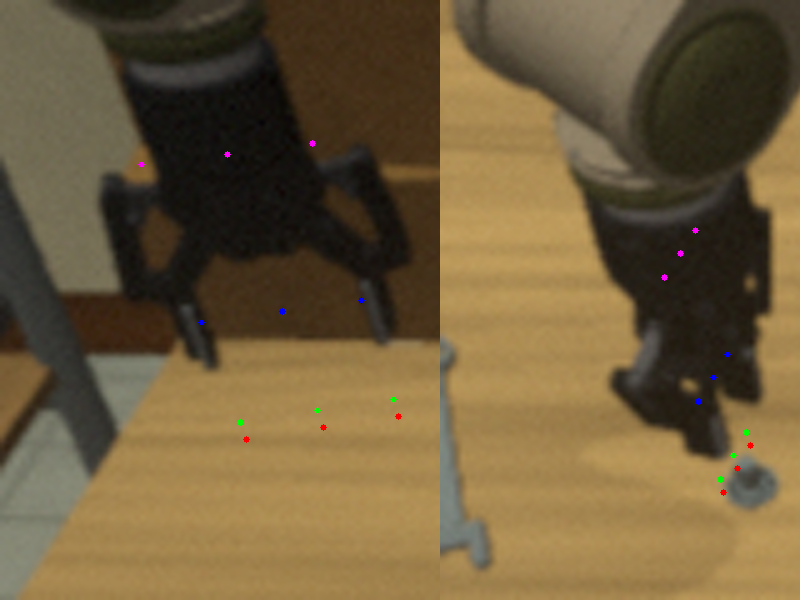

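The gripper in the picture looks about 30 mm further back along its axis than the stated fingertip geometry. I'll test that cheaply: correct y, close gently at this height, and see whether it meets the knob.

step_arm:
  commands:
    - [[0.02,0.09,0],0]
    - [[0,0,0],0]
    - [[0,0,0],0]
    - [[0,0,0],0]
    - [[0,0,0],0]
  gripper: 1.0
  force: 20

```text
time_s: 2.4
eef_pos: [488.3, -256.2, 22.5]
ee_rot: [-0.43, -0.562, -0.43, 0.562]
force: [0.3, 0.7, 0.3]
grip_width: -0.001
```

```bash
python3 - <<'E'
from rig import ctrl,capture
from h import *
s=ctrl.sense();print(s["eef_pos"],s["grip_width"],s["force"])
c=capture("scene");i=c["image"][140:240,140:240]
cv2.imwrite("pics/s3.png",cv2.resize(i,None,fx=6,fy=6,interpolation=cv2.INTER_CUBIC))
E
```

```text
[ 488.26062323 -256.1787151    22.52751074] -0.000959453643962729 [0.26438954 0.71612615 0.31070133]
```

View pics/s3.png

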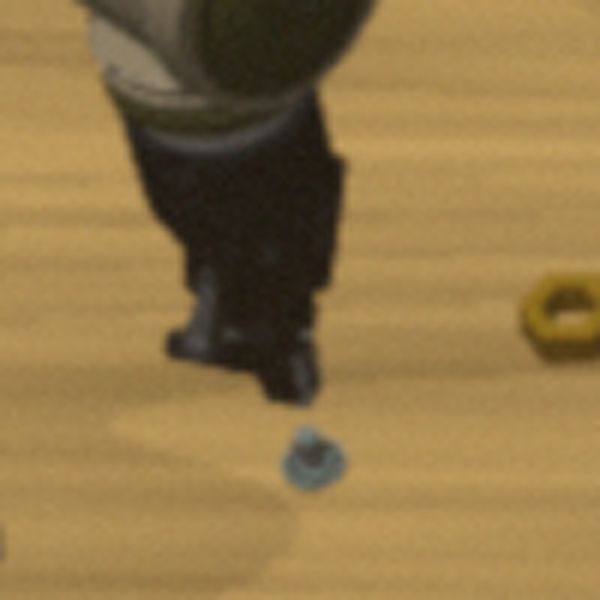

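```bash
python3 - <<'E'
import pickle
from h import *
c=pickle.load(open("caps2.pkl","rb"))["scene"]
for z in(0,11.5,30,40,50,60): print(z,proj(c,(488.3,-256.2,z)).round(1))
E
```

```text
0 [191.7 216.9]
11.5 [191.  214.2]
30 [189.8 209.8]
40 [189.2 207.3]
50 [188.5 204.8]
60 [187.9 202.3]
```

The fingers closed fully on nothing (width 0). In the picture the shut tips are about 11 px above the plate, so they are really at z≈43 rather than 11. I'll descend in small steps and watch the force and the image.

step_arm:
  commands:
    - [[0,0,0],0]
    - [[0,0,0],0]
    - [[0,0,-0.1],0]
    - [[0,0,-0.1],0]
    - [[0,0,0],0]
  gripper: 0.2

```text
time_s: 2.95
eef_pos: [487.9, -255.9, 13.7]
ee_rot: [-0.429, -0.562, -0.43, 0.562]
force: [-0.0, -0.6, -0.3]
grip_width: 0.405
```

```bash
cat > look.py <<'E'
import sys
from rig import ctrl,capture
from h import *
n,u0,v0,w,h,k,out=sys.argv[1],*map(int,sys.argv[2:7]),sys.argv[7]
s=ctrl.sense();q=s["ee_rot"];M=R.from_quat([q[1],q[2],q[3],q[0]]).as_matrix()
print(round(s["time_s"],2),s["eef_pos"].round(1),"yaw",np.degrees(np.arctan2(M[1,1],M[0,1])).round(1),"w",round(s["grip_width"],3),"F",s["force"].round(1),"J",s["joints"].round(2))
c=capture(n);cv2.imwrite("pics/"+out,cv2.resize(c["image"][v0:v0+h,u0:u0+w],None,fx=k,fy=k,interpolation=cv2.INTER_CUBIC))
E
python3 look.py scene 140 140 100 100 6 s4.png
```

```text
2.95 [ 487.9 -255.9   13.7] yaw -15.2 w 0.405 F [-0.  -0.6 -0.3] J [-0.7   0.59  1.62 -0.    0.93 -0.43]
```

View pics/s4.png

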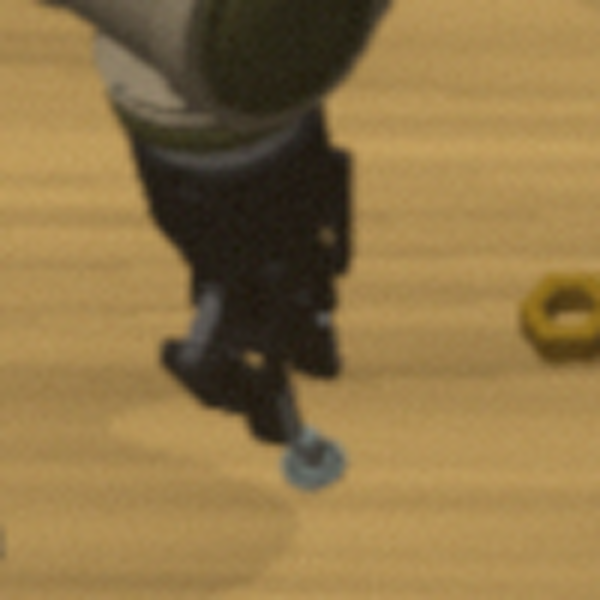

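step_arm:
  commands:
    - [[0,0,-0.1],0]
    - [[0,0,-0.1],0]
    - [[0,0,-0.05],0]
    - [[0,0,0],0]

```text
time_s: 3.4
eef_pos: [488.1, -256.0, 4.1]
ee_rot: [-0.429, -0.562, -0.43, 0.562]
force: [0.3, 0.6, 0.1]
grip_width: 0.391
```

```bash
python3 look.py scene 140 140 100 100 6 s5.png
```

```text
3.4 [ 488.1 -256.     4.1] yaw -15.2 w 0.391 F [0.3 0.6 0.1] J [-0.7   0.61  1.63 -0.    0.91 -0.43]
```

View pics/s5.png

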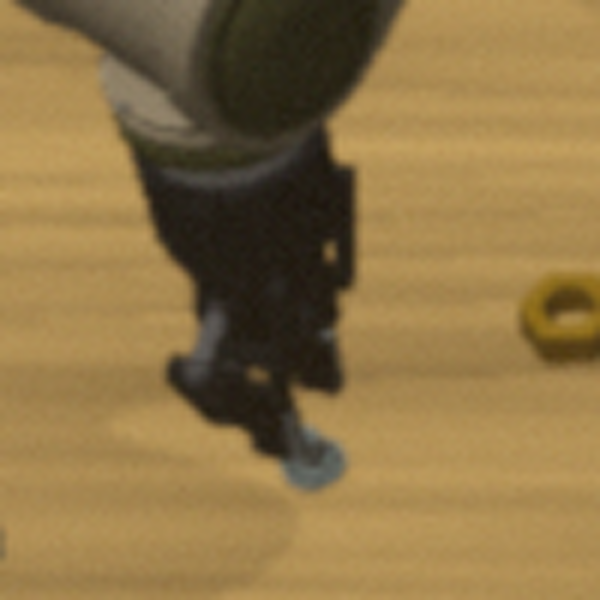

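step_arm:
  commands:
    - [[0,0,-0.1],0]
    - [[0,0,-0.1],0]
    - [[0,0,-0.1],0]
    - [[0,0,0],0]

```text
time_s: 3.85
eef_pos: [487.9, -255.9, -8.2]
ee_rot: [-0.429, -0.562, -0.43, 0.562]
force: [-0.1, 0.0, 1.0]
grip_width: 0.394
```

```bash
python3 look.py scene 140 140 100 100 6 s6.png
```

```text
3.85 [ 487.9 -255.9   -8.2] yaw -15.2 w 0.394 F [-0.1  0.   1. ] J [-0.7   0.63  1.63 -0.    0.88 -0.43]
```

View pics/s6.png

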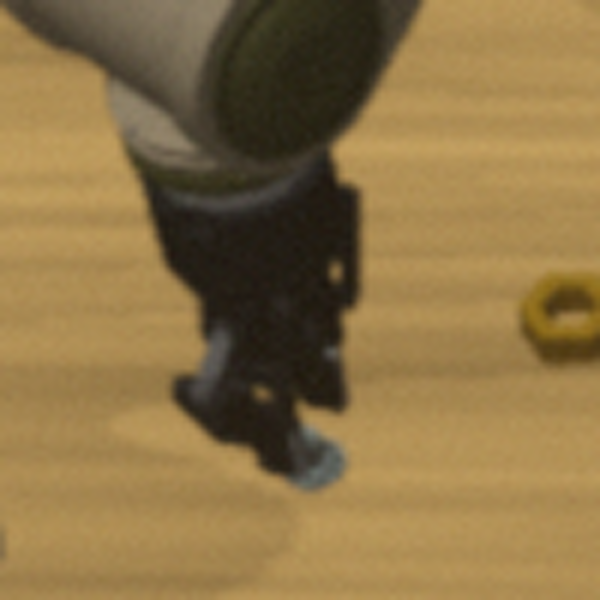

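The near finger now stands in front of the knob with its tip at about (280,470) in the crop, and there is no contact force. I'll close gently.

step_arm:
  commands:
    - [[0,0,0],0]
    - [[0,0,0],0]
    - [[0,0,0],0]
    - [[0,0,0],0]
    - [[0,0,0],0]
  gripper: 1.0
  force: 20

```text
time_s: 4.4
eef_pos: [488.4, -256.2, -7.4]
ee_rot: [0.43, 0.562, 0.429, -0.562]
force: [-0.2, -0.4, 1.0]
grip_width: 0.104
```

```bash
python3 look.py scene 140 140 100 100 6 s7.png
```

```text
4.4 [ 488.4 -256.2   -7.4] yaw -15.2 w 0.104 F [-0.2 -0.4  1. ] J [-0.7   0.62  1.63  0.    0.88 -0.43]
```

View pics/s7.png

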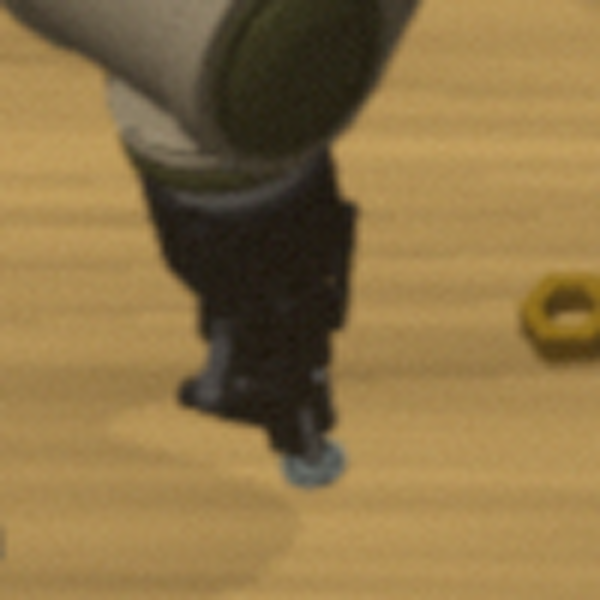

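The fingers hold something 0.104 wide (8.8 mm against the knob's 12 mm), and the tips look about 2 px left of the disk's axis in the crop (300 against 313). I'll open, turn 90° and grip across the other way to centre it and learn the offset.

step_arm:
  commands:
    - [[0,0,0],0]
    - [[0,0,0],0]
    - [[0,0,0],0.046]
    - [[0,0,0],0.046]
    - [[0,0,0],0.046]
  gripper: 0.2

```text
time_s: 4.95
eef_pos: [488.2, -256.1, -7.6]
ee_rot: [0.542, 0.454, 0.542, -0.454]
force: [0.9, -0.1, 0.3]
grip_width: 0.401
```

step_arm:
  commands:
    - [[0,0,0],0.046]
    - [[0,0,0],0.046]
    - [[0,0,0],0.046]
    - [[0,0,0],0.046]
    - [[0,0,0],0.046]

```text
time_s: 5.45
eef_pos: [488.2, -256.1, -7.6]
ee_rot: [0.667, 0.234, 0.667, -0.234]
force: [-0.4, -0.5, -0.1]
grip_width: 0.399
```

step_arm:
  commands:
    - [[0,0,0],0.046]
    - [[0,0,0],0.046]
    - [[0,0,0],0.04]
    - [[0,0,0],0]

```text
time_s: 5.85
eef_pos: [488.2, -256.1, -7.6]
ee_rot: [0.701, 0.093, 0.701, -0.093]
force: [0.1, -0.3, 0.8]
grip_width: 0.399
```

```bash
python3 look.py scene 140 140 100 100 6 s8.png
```

```text
5.85 [ 488.2 -256.1   -7.6] yaw 74.9 w 0.399 F [ 0.1 -0.3  0.8] J [-0.7   0.62  1.63  0.    0.88 -2.  ]
```

View pics/s8.png

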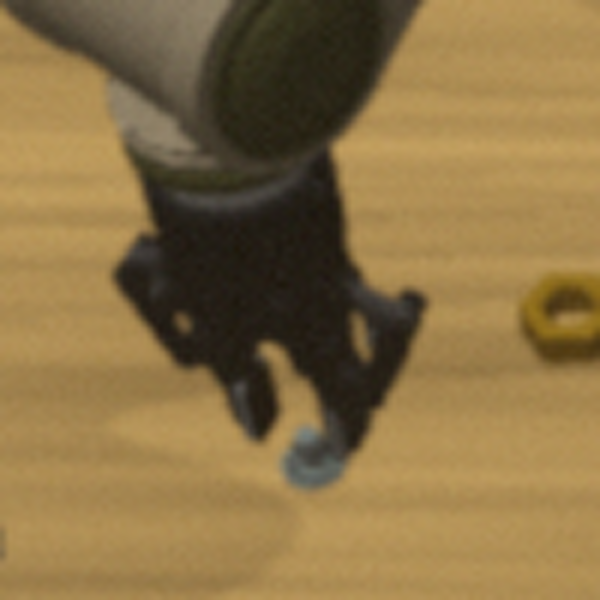

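step_arm:
  commands:
    - [[0,0,0],0]
    - [[0,0,0],0]
    - [[0,0,0],0]
    - [[0,0,0],0]
  gripper: 1.0

```text
time_s: 6.3
eef_pos: [488.3, -256.1, -7.5]
ee_rot: [0.701, 0.094, 0.701, -0.094]
force: [0.3, -1.1, 1.3]
grip_width: 0.105
```

```bash
python3 look.py scene 140 140 100 100 6 s9.png
```

```text
6.3 [ 488.3 -256.1   -7.5] yaw 74.8 w 0.105 F [ 0.3 -1.1  1.3] J [-0.7   0.62  1.63  0.    0.88 -2.  ]
```

View pics/s9.png

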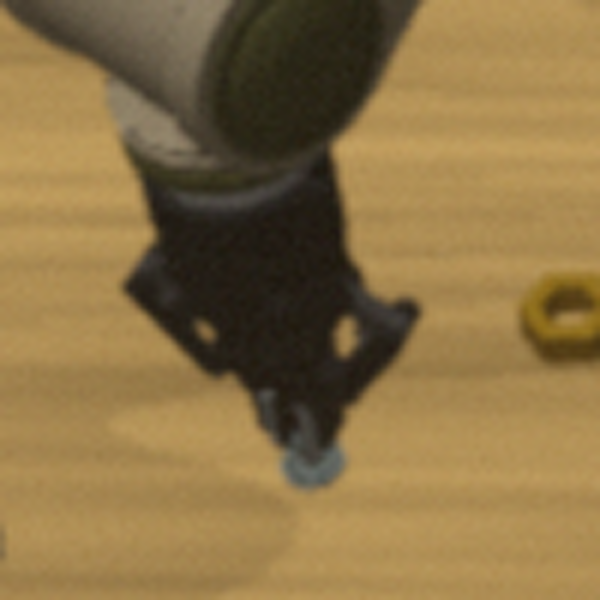

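Both perpendicular grips stopped at the same width (0.105), so the knob is centred at the TCP, (488.3,−256.1). That matches the top camera's (488.1,−256.0) within 0.3 mm, so the top view's bias is about 0. I'll tighten the grip and lift.

step_arm:
  commands:
    - [[0,0,0],0]
    - [[0,0,0.4],0]
    - [[0,0,0.9],0]
    - [[0,0,0.9],0]
    - [[0,0,0.9],0]
  gripper: 1.0
  force: 50

```text
time_s: 6.85
eef_pos: [488.0, -256.0, 117.8]
ee_rot: [0.701, 0.094, 0.701, -0.093]
force: [0.4, 1.2, -1.6]
grip_width: 0.074
```

step_arm:
  commands:
    - [[0.18,0.9,0.4],0]
    - [[0.18,0.9,0.3],0]
    - [[0.18,0.9,0],0]
    - [[0.18,0.9,0],0]
    - [[0.19,0.9,0],0]

```text
time_s: 7.35
eef_pos: [524.7, -74.7, 144.6]
ee_rot: [0.701, 0.093, 0.701, -0.094]
force: [0.5, 0.7, -0.7]
grip_width: 0.078
```

step_arm:
  commands:
    - [[0.19,0.9,0],0]
    - [[0.19,0.9,0],0]
    - [[0.19,0.9,0],0]
    - [[0,0,0],0]

```text
time_s: 7.75
eef_pos: [547.6, 35.4, 144.3]
ee_rot: [0.701, 0.092, 0.701, -0.092]
force: [-0.3, -0.4, -0.5]
grip_width: 0.077
```

```bash
python3 look.py scene 240 120 120 120 5 s10.png;python3 look.py top 220 160 100 100 6 t10.png
```

```text
7.75 [547.6  35.4 144.3] yaw 75.1 w 0.077 F [-0.3 -0.4 -0.5] J [-0.15  0.42  1.51  0.    1.21 -1.46]
7.8 [547.4  33.5 144.3] yaw 75.0 w 0.077 F [-0.6 -1.2 -0.4] J [-0.15  0.42  1.51 -0.    1.21 -1.46]
```

View pics/s10.png

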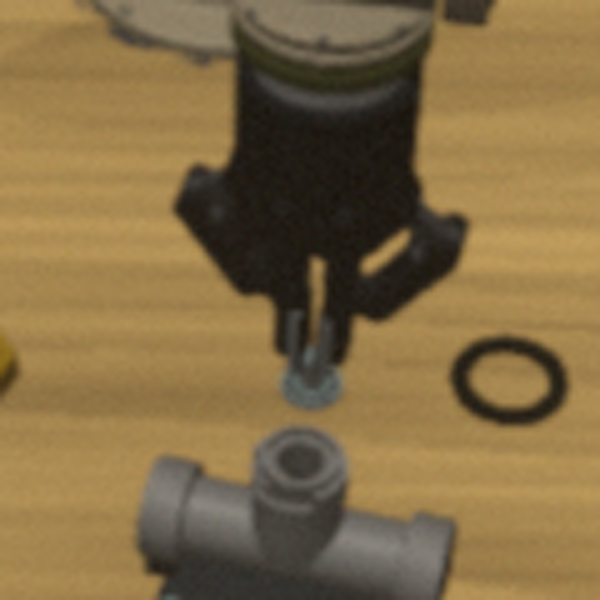

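View pics/t10.png

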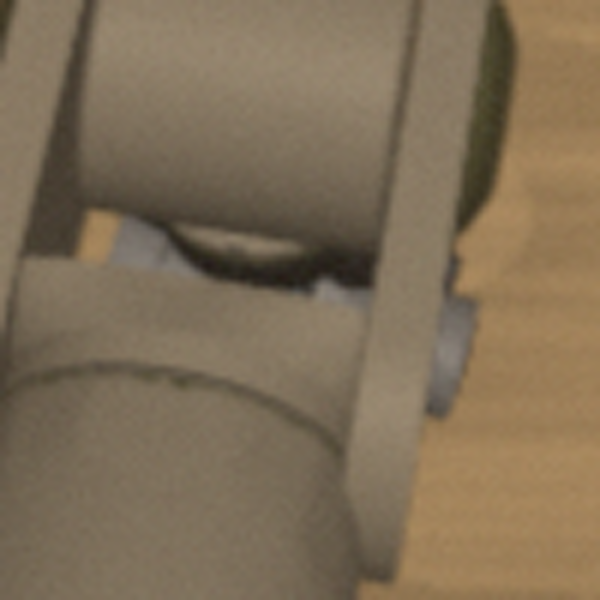

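```bash
python3 - <<'E'
from rig import ctrl,capture
from fit import *
c=capture("scene");s=ctrl.sense();print(s["time_s"],s["eef_pos"])
im=c["image"].astype(np.float32);sat=np.ascontiguousarray(im[...,2]-im[...,0])
z=s["eef_pos"][2]+7.5
def half(c,img,p,z,r): # lower half of circle only (camera side, +x)
    th=np.radians(np.linspace(-75,75,40))
    v=[]
    for rr in(r-2,r+2):
        P=np.array([proj(c,(p[0]+rr*np.cos(t),p[1]+rr*np.sin(t),z)) for t in th]).astype(np.float32)
        v.append(cv2.remap(img,P[:,0][None],P[:,1][None],cv2.INTER_CUBIC)[0])
    return np.mean(v[1]-v[0])
e=s["eef_pos"]
for zz,r in((z+3,15),(z,14)):
    g=[(half(c,sat,(e[0]+a,e[1]+b),zz,r),a,b) for a in np.arange(-10,10,.5) for b in np.arange(-8,8,.5)]
    print(zz,r,sorted(g)[-3:])
print("mouth",fit(c,np.ascontiguousarray(im.mean(2)),(550,33),[(101,12,1)],6)[0],fit(c,np.ascontiguousarray(im.mean(2)),(550,33),[(105,20,0),(105,17,0),(101,12,1)],6)[0])
E
```

```text
7.9 [547.30401055  31.40091092 144.34226037]
154.84226036742726 15 [(np.float32(53.214), np.float64(2.5), np.float64(2.0)), (np.float32(53.263435), np.float64(2.0), np.float64(1.5)), (np.float32(53.484955), np.float64(2.0), np.float64(2.0))]
151.84226036742726 14 [(np.float32(53.102123), np.float64(0.5), np.float64(2.0)), (np.float32(53.148357), np.float64(1.0), np.float64(1.5)), (np.float32(53.246113), np.float64(1.0), np.float64(2.0))]
mouth [550.45861593  33.71635681] [549.84504771  33.96364892]
```

step_arm:
  commands:
    - [[0.02,0.02,-0.4],0]
    - [[0,0,-0.4],0]
    - [[0,0,-0.2],0]
    - [[0,0,0],0]
    - [[0,0,0],0]

```text
time_s: 8.4
eef_pos: [548.5, 32.1, 105.1]
ee_rot: [0.701, 0.094, 0.701, -0.094]
force: [0.2, -0.5, -0.3]
grip_width: 0.077
```

```bash
python3 look.py scene 250 160 100 100 6 s11.png
```

```text
8.4 [548.5  32.1 105.1] yaw 74.8 w 0.077 F [ 0.2 -0.5 -0.3] J [-0.15  0.46  1.56 -0.    1.12 -1.46]
```

View pics/s11.png

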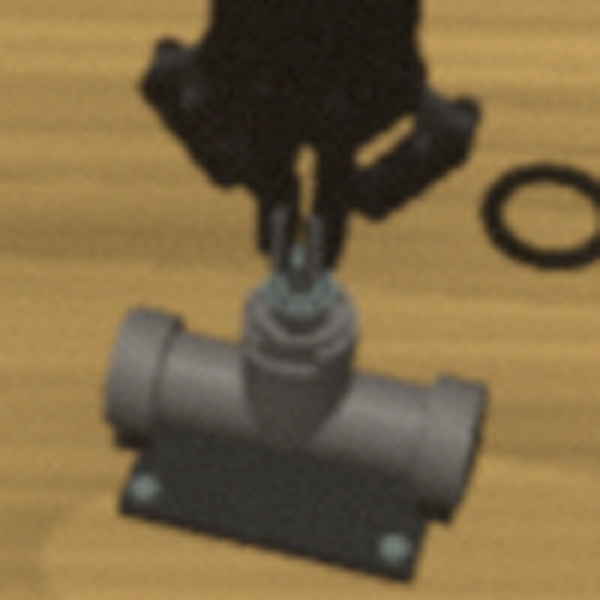

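The disk at (300,290) is centred over the mouth at (301,312), and it looks level. I'll lower it in small steps.

step_arm:
  commands:
    - [[0,0,-0.1],0]
    - [[0,0,-0.08],0]
    - [[0,0,0],0]

```text
time_s: 8.75
eef_pos: [548.0, 32.7, 96.9]
ee_rot: [0.701, 0.093, 0.701, -0.093]
force: [-0.4, -0.1, 0.4]
grip_width: 0.078
```

step_arm:
  commands:
    - [[0,0,-0.04],0]
    - [[0,0,0],0]

```text
time_s: 8.95
eef_pos: [548.2, 32.7, 95.5]
ee_rot: [0.701, 0.093, 0.701, -0.093]
force: [0.5, -0.5, -0.8]
grip_width: 0.073
```

step_arm:
  commands:
    - [[0,0,-0.04],0]
    - [[0,0,0],0]

```text
time_s: 9.15
eef_pos: [548.2, 32.7, 93.9]
ee_rot: [0.701, 0.093, 0.701, -0.093]
force: [0.0, -0.4, -0.2]
grip_width: 0.074
```

```bash
python3 look.py scene 250 160 100 100 6 s12.png
```

```text
9.15 [548.2  32.7  93.9] yaw 74.8 w 0.074 F [ 0.  -0.4 -0.2] J [-0.15  0.47  1.57 -0.    1.1  -1.46]
```

View pics/s12.png

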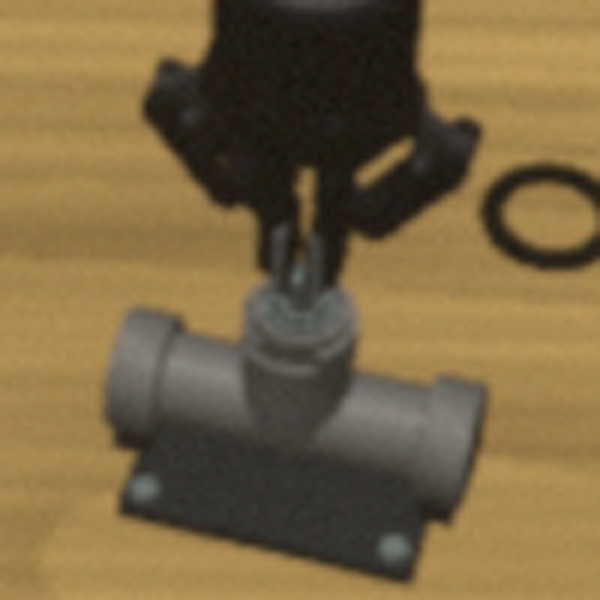

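There is no side force, and the plate now sits inside the front rim at crop (300,310). One more small step until contact.

step_arm:
  commands:
    - [[0,0,-0.02],0]
    - [[0,0,0],0]

```text
time_s: 9.4
eef_pos: [548.4, 32.6, 93.5]
ee_rot: [0.701, 0.093, 0.701, -0.093]
force: [-0.2, 0.4, 1.4]
grip_width: 0.079
```

step_arm:
  commands:
    - [[0,0,-0.02],0]
    - [[0,0,0],0]

```text
time_s: 9.6
eef_pos: [548.7, 32.8, 93.3]
ee_rot: [0.701, 0.093, 0.7, -0.093]
force: [-1.3, 1.0, 7.1]
grip_width: 0.079
```

There is 7 N of contact at the expected height (93.3, so the underside is at about 101). I'll release and rise.

step_arm:
  commands:
    - [[0,0,0.01],0]
    - [[0,0,0],0]
    - [[0,0,0],0]
    - [[0,0,0],0]
  gripper: 0.2
  force: 20

```text
time_s: 10.0
eef_pos: [548.2, 32.6, 92.7]
ee_rot: [0.701, 0.093, 0.701, -0.093]
force: [0.4, 0.7, 0.4]
grip_width: 0.403
```

step_arm:
  commands:
    - [[0,0,0.3],0]
    - [[0,0,0.6],0]
    - [[0,0,0.8],0]
    - [[0,0.9,0.3],0]
    - [[0,0.9,0],0.046]

```text
time_s: 10.5
eef_pos: [549.4, 105.0, 176.2]
ee_rot: [0.708, 0.043, 0.704, -0.043]
force: [1.4, -1.0, -0.8]
grip_width: 0.401
```

step_arm:
  commands:
    - [[0,0.9,0],0.046]
    - [[0,0.9,0],0.046]
    - [[0,0.9,0],0.04]
    - [[0,0.6,0],0.036]
    - [[0,0.4,0],0.036]
  gripper: -1

```text
time_s: 11.0
eef_pos: [548.0, 254.5, 173.8]
ee_rot: [0.683, -0.184, 0.682, 0.184]
force: [-0.3, -0.3, -0.6]
grip_width: 1.0
```

```bash
python3 look.py scene 250 160 100 100 6 s13.png;python3 look.py top 220 160 100 100 6 t13.png
```

```text
11.0 [548.  254.5 173.8] yaw 120.2 w 1.0 F [-0.3 -0.3 -0.6] J [ 0.24  0.51  1.29  0.    1.34 -1.86]
11.05 [547.8 256.  173.7] yaw 120.6 w 1.001 F [ 0.2  2.  -0.4] J [ 0.24  0.51  1.29  0.    1.34 -1.86]
```

View pics/s13.png

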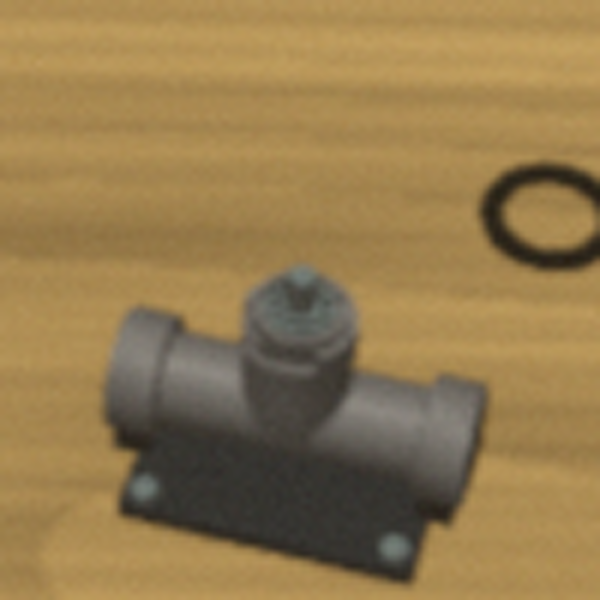

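View pics/t13.png

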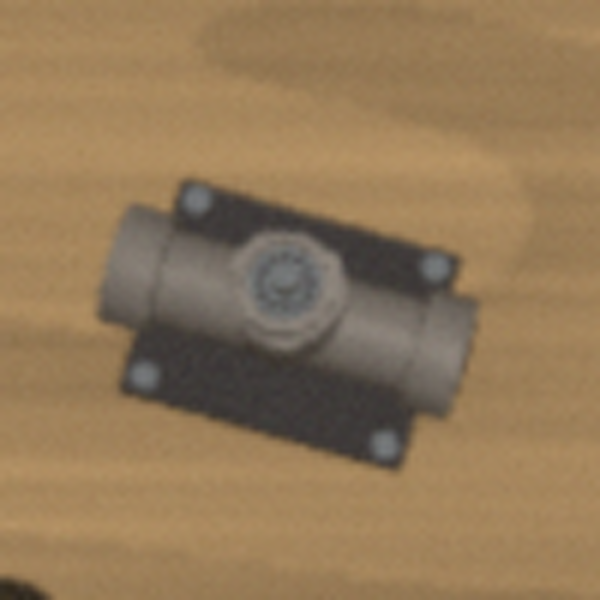

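The disk sits flat and centred in the mouth, knob up: crop (302,300) in the scene view, (285,277) in the top view. Next is the ring. I'll go over it and descend in stages.

step_arm:
  commands:
    - [[0,0.25,-0.4],0]
    - [[-0.01,0.105,-0.7],0]
    - [[0,0,-0.8],0]
    - [[0,0,-0.6],0]
    - [[0,0,-0.5],0]

```text
time_s: 11.6
eef_pos: [547.1, 265.9, 50.4]
ee_rot: [0.683, -0.181, 0.685, 0.181]
force: [0.1, 0.0, -0.2]
grip_width: 0.998
```

step_arm:
  commands:
    - [[0,0,-0.3],0]
    - [[0,0,0],0]
    - [[0,0,0],0]

```text
time_s: 11.9
eef_pos: [548.3, 266.7, 41.5]
ee_rot: [0.684, -0.182, 0.683, 0.182]
force: [-0.8, 1.0, 0.2]
grip_width: 1.0
```

```bash
python3 look.py scene 320 160 130 100 6 s14.png
```

```text
11.9 [548.3 266.7  41.5] yaw 119.8 w 1.0 F [-0.8  1.   0.2] J [ 0.26  0.66  1.41  0.    1.07 -1.83]
```

View pics/s14.png

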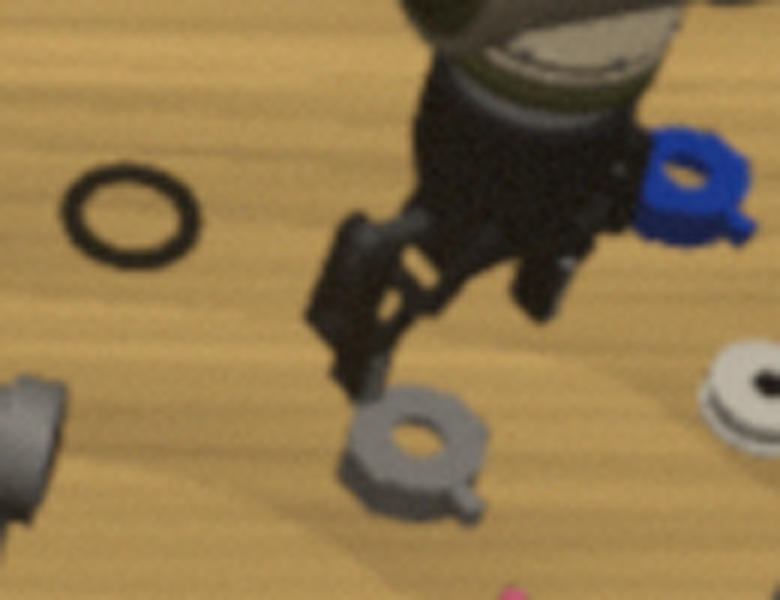

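```bash
python3 - <<'E'
import pickle
from h import *
c=pickle.load(open("caps2.pkl","rb"))["scene"]
for z in(5,24,65,70,75): print(z,((proj(c,(548.3,266.7,z))-[320,160])*6).round())
E
```

```text
5 [403. 456.]
24 [412. 429.]
65 [432. 370.]
70 [434. 362.]
75 [437. 355.]
```

step_arm:
  commands:
    - [[0,0,-0.4],0]
    - [[0,0,-0.4],0]
    - [[0,0,-0.3],0]
    - [[0,0,0],0]
    - [[0,0,0],0]

```text
time_s: 12.45
eef_pos: [548.3, 267.0, -2.3]
ee_rot: [0.684, -0.182, 0.683, 0.182]
force: [-0.0, -0.6, 0.9]
grip_width: 0.995
```

```bash
python3 look.py scene 320 160 130 100 6 s15.png
```

```text
12.45 [548.3 267.   -2.3] yaw 119.8 w 0.995 F [-0.  -0.6  0.9] J [ 0.26  0.72  1.44 -0.    0.99 -1.83]
```

View pics/s15.png

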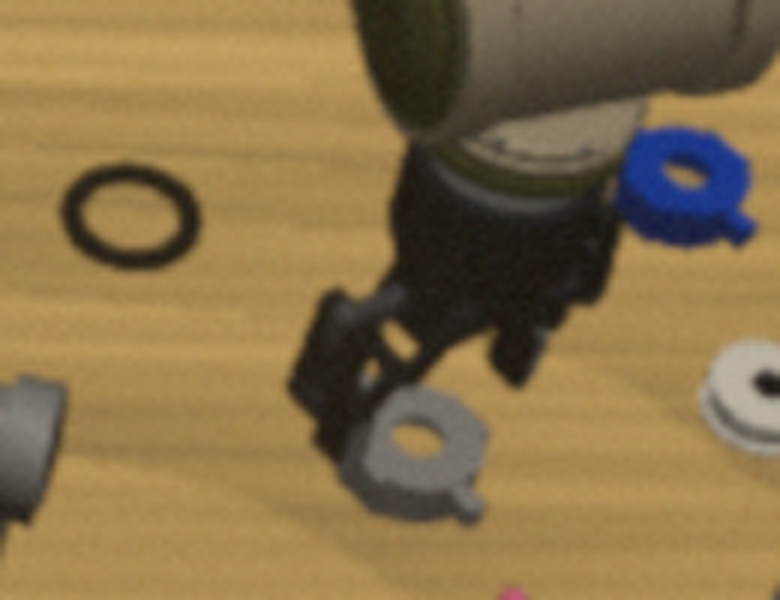

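step_arm:
  commands:
    - [[0,0,-0.2],0]
    - [[0,0,-0.15],0]
    - [[0,0,-0.1],0]
    - [[0,0,0],0]

```text
time_s: 12.9
eef_pos: [547.4, 266.7, -21.9]
ee_rot: [0.683, -0.182, 0.684, 0.182]
force: [0.7, -1.3, -0.4]
grip_width: 1.002
```

```bash
python3 look.py scene 320 160 130 100 6 s16.png
```

```text
12.9 [547.4 266.7 -21.9] yaw 119.8 w 1.002 F [ 0.7 -1.3 -0.4] J [ 0.26  0.75  1.45 -0.    0.95 -1.83]
```

View pics/s16.png

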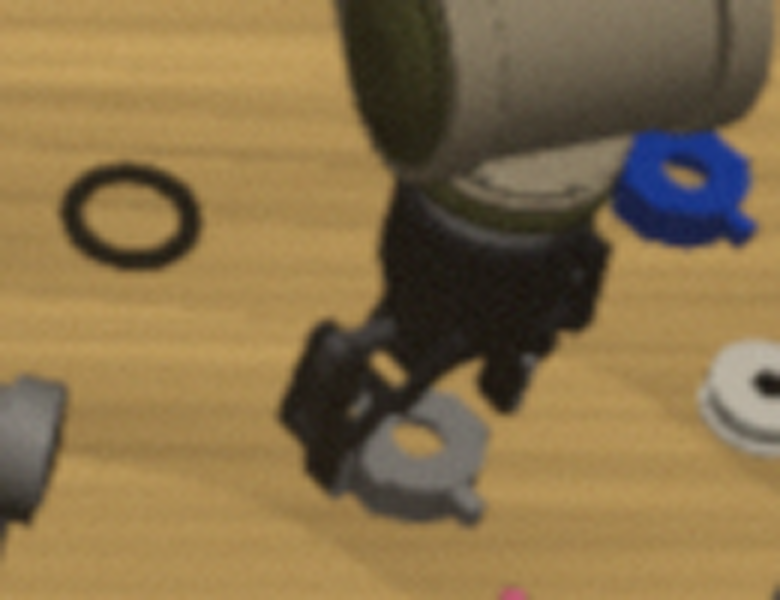

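The fingers straddle the flats: tips at (335,490) and (512,410), midpoint (423,450), ring axis about (415,445). I'll close.

step_arm:
  commands:
    - [[0,0,0],0]
    - [[0,0,0],0]
    - [[0,0,0],0]
    - [[0,0,0],0]
    - [[0,0,0],0]
  gripper: 1.0
  force: 30

```text
time_s: 13.45
eef_pos: [548.2, 266.9, -20.6]
ee_rot: [0.684, -0.182, 0.683, 0.182]
force: [-0.7, -0.5, 4.2]
grip_width: 0.693
```

```bash
python3 look.py scene 320 160 130 100 6 s17.png
```

```text
13.45 [548.2 266.9 -20.6] yaw 119.8 w 0.693 F [-0.7 -0.5  4.2] J [ 0.26  0.74  1.45 -0.    0.95 -1.83]
```

View pics/s17.png

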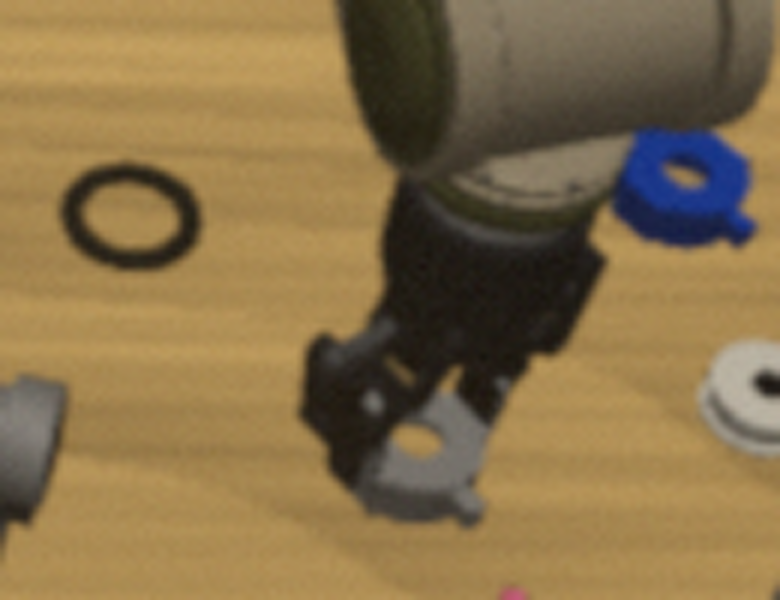

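Width 0.693 (59 mm) matches the 60 mm flats. I'll tighten and lift, then carry the ring to the neck while turning −45° so the wings lie along the strainer's x.

step_arm:
  commands:
    - [[0,0,0.1],0]
    - [[0,0,0.7],0]
    - [[0,0,0.9],0]
    - [[0,0,0.9],0]
    - [[0,0,0.9],0]
  force: 60

```text
time_s: 14.0
eef_pos: [547.4, 266.7, 120.0]
ee_rot: [0.683, -0.182, 0.684, 0.182]
force: [1.1, -1.3, -0.2]
grip_width: 0.684
```

step_arm:
  commands:
    - [[0,-0.8,0.2],-0.036]
    - [[0,-0.85,0],-0.036]
    - [[0,-0.85,0],-0.036]
    - [[0,-0.85,0],-0.036]
    - [[0,-0.85,0],-0.036]

```text
time_s: 14.5
eef_pos: [547.4, 97.6, 126.6]
ee_rot: [0.707, 0.017, 0.707, -0.017]
force: [1.0, 0.1, -0.6]
grip_width: 0.685
```

step_arm:
  commands:
    - [[0.02,-0.85,0],-0.036]
    - [[0,-0.6,0],-0.034]
    - [[0,-0.21,0],0]
    - [[0,0,0],0]
    - [[0,0,0],0]

```text
time_s: 15.0
eef_pos: [548.5, 33.3, 126.8]
ee_rot: [0.701, 0.093, 0.701, -0.092]
force: [-0.3, 0.3, -1.3]
grip_width: 0.683
```

```bash
python3 look.py scene 240 130 120 100 6 s18.png
```

```text
15.0 [548.5  33.3 126.8] yaw 75.0 w 0.683 F [-0.3  0.3 -1.3] J [-0.15  0.44  1.53  0.    1.17 -1.46]
```

View pics/s18.png

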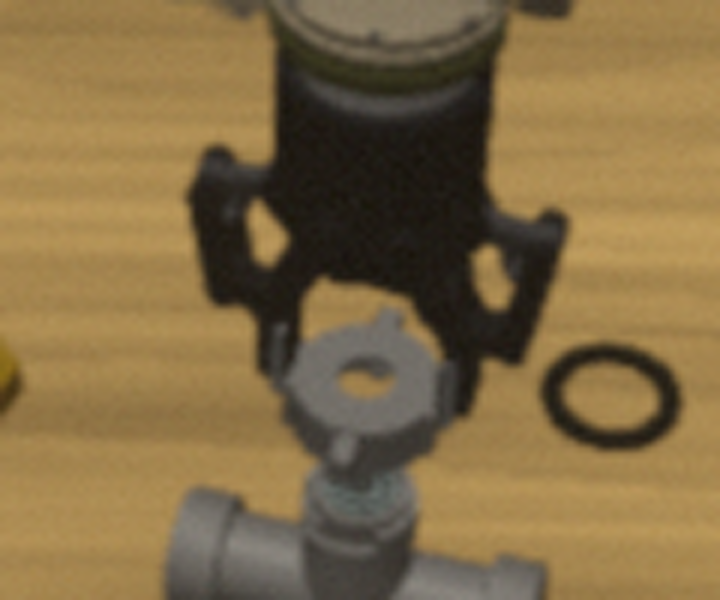

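```bash
python3 - <<'E'
from rig import ctrl,capture
from fit import *
c=capture("scene");s=ctrl.sense();e=s["eef_pos"];print(s["time_s"],e,proj(c,(548.5,33,171)))
im=c["image"].astype(np.float32);sat=np.ascontiguousarray(im[...,2]-im[...,0])
z=e[2]+44.6
for zz in(z,z-1.5):
    x,f=fit(c,sat,(550,34),[(zz,11,-1)],6);print("hole",zz,x,f)
def arc(p,z,r,sg,a0,a1):
    th=np.radians(np.linspace(a0,a1,40));v=[]
    for rr in(r-2,r+2):
        P=np.array([proj(c,(p[0]+rr*np.cos(t),p[1]+rr*np.sin(t),z)) for t in th]).astype(np.float32)
        v.append(cv2.remap(sat,P[:,0][None],P[:,1][None],cv2.INTER_CUBIC)[0])
    return np.mean(v[1]-v[0])*sg
g=sorted((arc((549+a,33+b),z,11,-1,0,360),a,b) for a in np.arange(-6,8,.5) for b in np.arange(-6,8,.5))[-3:];print(g)
E
```

```text
15.1 [548.58264198  33.54715913 126.86389772] [300.47163029 191.51559641]
hole 171.46389772355224 [553.19698191  33.74184132] 28.197378158569336
hole 169.96389772355224 [551.86899358  33.7527262 ] 28.245101928710938
[(np.float32(28.115814), np.float64(4.5), np.float64(1.0)), (np.float32(28.147638), np.float64(4.0), np.float64(1.0)), (np.float32(28.223995), np.float64(4.0), np.float64(0.5))]
```

The ring is held centred on the TCP, with the wings along the strainer's x. I'll lower it in stages and watch the force.

step_arm:
  commands:
    - [[0,0,-0.4],0]
    - [[0,0,-0.3],0]
    - [[0,0,-0.2],0]
    - [[0,0,0],0]

```text
time_s: 15.5
eef_pos: [548.0, 32.9, 89.7]
ee_rot: [0.7, 0.093, 0.702, -0.093]
force: [-0.2, 0.1, -0.2]
grip_width: 0.684
```

```bash
python3 look.py scene 240 130 120 100 6 s19.png
```

```text
15.5 [548.   32.9  89.7] yaw 74.9 w 0.684 F [-0.2  0.1 -0.2] J [-0.15  0.48  1.57 -0.    1.09 -1.46]
```

View pics/s19.png

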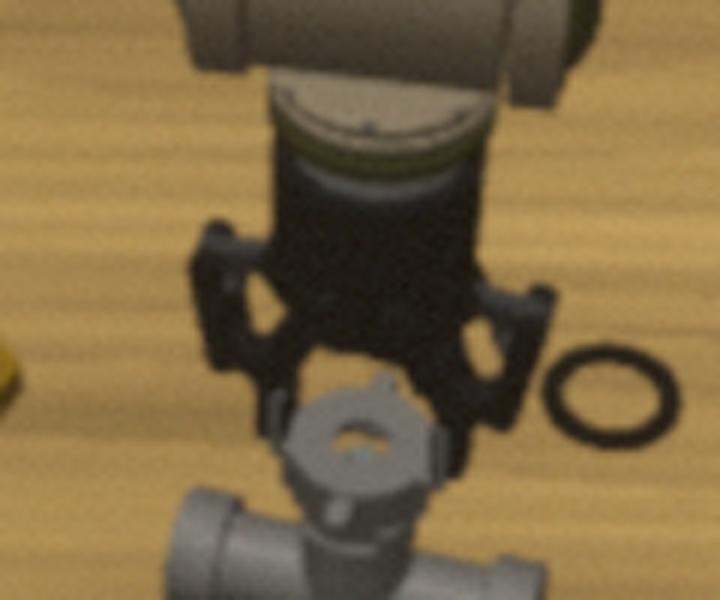

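step_arm:
  commands:
    - [[0,0,-0.08],0]
    - [[0,0,-0.08],0]
    - [[0,0,0],0]

```text
time_s: 15.85
eef_pos: [548.5, 32.5, 84.3]
ee_rot: [0.701, 0.093, 0.701, -0.093]
force: [0.3, -0.2, -1.2]
grip_width: 0.683
```

step_arm:
  commands:
    - [[0,0,-0.06],0]
    - [[0,0,-0.06],0]
    - [[0,0,0],0]

```text
time_s: 16.15
eef_pos: [548.3, 32.5, 79.3]
ee_rot: [0.701, 0.093, 0.701, -0.093]
force: [-1.1, 0.1, -1.1]
grip_width: 0.684
```

step_arm:
  commands:
    - [[0,0,-0.06],0]
    - [[0,0,-0.06],0]
    - [[0,0,0],0]

```text
time_s: 16.45
eef_pos: [548.6, 32.6, 74.5]
ee_rot: [0.701, 0.093, 0.701, -0.093]
force: [-1.5, 1.9, -1.9]
grip_width: 0.685
```

step_arm:
  commands:
    - [[0,0,-0.05],0]
    - [[0,0,0],0]

```text
time_s: 16.65
eef_pos: [548.6, 32.6, 72.7]
ee_rot: [0.701, 0.093, 0.701, -0.093]
force: [-0.8, 2.9, -0.8]
grip_width: 0.686
```

step_arm:
  commands:
    - [[0,0,-0.025],0]
    - [[0,0,0],0]

```text
time_s: 16.85
eef_pos: [548.6, 32.5, 71.9]
ee_rot: [0.701, 0.093, 0.701, -0.093]
force: [-0.8, 2.1, 0.1]
grip_width: 0.682
```

step_arm:
  commands:
    - [[0,0.01,-0.025],0]
    - [[0,0,0],0]

```text
time_s: 17.05
eef_pos: [548.8, 32.8, 70.9]
ee_rot: [0.701, 0.093, 0.701, -0.093]
force: [-1.2, 0.6, 0.4]
grip_width: 0.681
```

step_arm:
  commands:
    - [[0,0,-0.025],0]
    - [[0,0,0],0]

```text
time_s: 17.25
eef_pos: [548.8, 32.8, 70.0]
ee_rot: [0.701, 0.093, 0.701, -0.093]
force: [-0.6, 0.6, 0.3]
grip_width: 0.683
```

step_arm:
  commands:
    - [[0,0,-0.02],0]
    - [[0,0,0],0]

```text
time_s: 17.45
eef_pos: [548.9, 32.8, 69.8]
ee_rot: [0.701, 0.093, 0.701, -0.093]
force: [-2.7, 1.0, 5.6]
grip_width: 0.685
```

Contact came at the predicted height (TCP 69.8, underside about 14.5 mm below the rim). Now I'll turn clockwise with the matching descent.

step_arm:
  commands:
    - [[0,0,-0.005],-0.03]
    - [[0,0,-0.01],-0.03]
    - [[0,0,-0.01],-0.03]
    - [[0,0,-0.01],-0.03]

```text
time_s: 17.85
eef_pos: [548.5, 32.7, 68.3]
ee_rot: [0.671, 0.224, 0.671, -0.224]
force: [-4.8, 1.8, 7.1]
grip_width: 0.686
```

```bash
python3 look.py scene 240 130 120 100 6 s20.png; python3 -c "
from rig import ctrl;s=ctrl.sense();print(s['wrist_torque'])"
```

```text
17.85 [548.5  32.7  68.3] yaw 53.0 w 0.686 F [-4.8  1.8  7.1] J [-0.15  0.51  1.59 -0.    1.04 -1.08]
[ 0.33061093  0.67413443 -0.03009222]
```

View pics/s20.png

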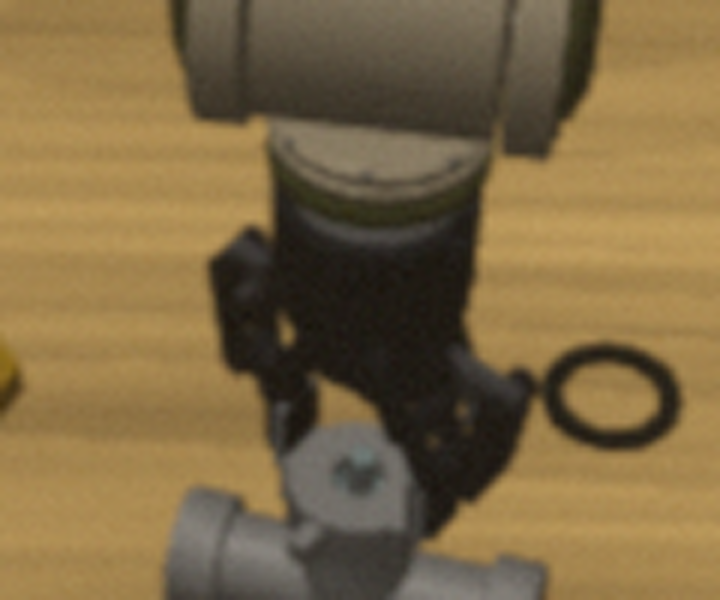

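step_arm:
  commands:
    - [[-0.008,0,-0.01],-0.03]
    - [[0,0,-0.01],-0.03]
    - [[0,0,-0.01],-0.03]
    - [[0,0,-0.01],-0.03]

```text
time_s: 18.3
eef_pos: [548.3, 32.9, 66.7]
ee_rot: [0.617, 0.346, 0.617, -0.346]
force: [-3.0, 2.3, 5.8]
grip_width: 0.686
```

step_arm:
  commands:
    - [[0,0,-0.01],-0.03]
    - [[0,0,-0.01],-0.03]
    - [[0,0,-0.01],-0.03]

```text
time_s: 18.6
eef_pos: [548.6, 33.2, 65.6]
ee_rot: [0.562, 0.43, 0.562, -0.429]
force: [-3.7, 3.7, 9.4]
grip_width: 0.684
```

```bash
python3 look.py scene 240 130 120 100 6 s21.png; python3 -c "
from rig import ctrl;s=ctrl.sense();print(s['wrist_torque'])"
```

```text
18.6 [548.6  33.2  65.6] yaw 15.2 w 0.684 F [-3.7  3.7  9.4] J [-0.15  0.51  1.59  0.    1.04 -0.42]
[ 0.62134104  0.33202259 -0.05858513]
```

View pics/s21.png

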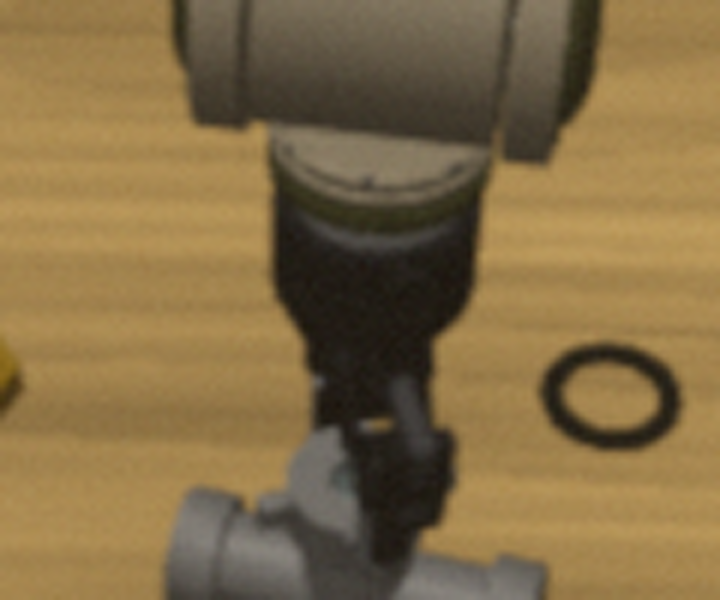

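About 60° turned so far. I'll continue to the stop, watching the turning moment.

step_arm:
  commands:
    - [[0,0,-0.005],-0.03]
    - [[0,0,-0.005],-0.03]
    - [[0,0,0],0]

```text
time_s: 18.95
eef_pos: [548.9, 33.2, 65.6]
ee_rot: [0.52, 0.481, 0.519, -0.48]
force: [-2.6, 3.7, 8.8]
grip_width: 0.684
```

```bash
python3 -c "
from rig import ctrl;s=ctrl.sense();print(s['wrist_torque'],s['tau'],s['joints'])"
```

```text
[ 0.67883337  0.41033957 -0.21017591] [ -2.13864148 -42.02479362 -20.88856101  -0.83751082  -0.74815935
   0.69150092] [-1.52998191e-01  5.11060503e-01  1.59392576e+00  8.42070786e-04
  1.03486961e+00 -2.31513364e-01]
```

step_arm:
  commands:
    - [[0,0,0],-0.02]
    - [[0,0,0],-0.02]
    - [[0,0,0],0]

```text
time_s: 19.25
eef_pos: [549.0, 33.3, 65.6]
ee_rot: [0.489, 0.512, 0.488, -0.511]
force: [-2.1, 4.5, 8.0]
grip_width: 0.682
```

```bash
python3 look.py scene 240 130 120 100 6 s22.png; python3 -c "
from rig import ctrl;s=ctrl.sense();print(s['wrist_torque'],s['tau'],s['joints'])"
```

```text
19.25 [549.   33.3  65.6] yaw -2.7 w 0.682 F [-2.1  4.5  8. ] J [-0.15  0.51  1.59  0.    1.03 -0.11]
[ 0.68356373  0.4065097  -0.09939059] [ -2.31869638 -42.03800082 -20.85477412  -0.88757861  -0.73737575
   0.05880407] [-1.52953432e-01  5.11077069e-01  1.59386923e+00  9.90895284e-04
  1.03478350e+00 -1.08038717e-01]
```

step_arm:
  commands:
    - [[0,0,0],-0.015]
    - [[0,0,0],-0.015]
    - [[0,0,0],0]

```text
time_s: 19.6
eef_pos: [548.3, 33.5, 65.6]
ee_rot: [0.464, 0.534, 0.464, -0.533]
force: [-6.0, 4.4, 11.6]
grip_width: 0.683
```

```bash
python3 look.py scene 240 130 120 100 6 s23.png; python3 -c "
from rig import ctrl;s=ctrl.sense();print(s['wrist_torque'],s['tau'][5])"
```

```text
19.6 [548.3  33.5  65.6] yaw -8.0 w 0.683 F [-6.   4.4 11.6] J [-0.15  0.51  1.59  0.    1.04 -0.01]
[0.80729782 1.03753229 0.00412421] 0.15761136543005705
```

View pics/s23.png

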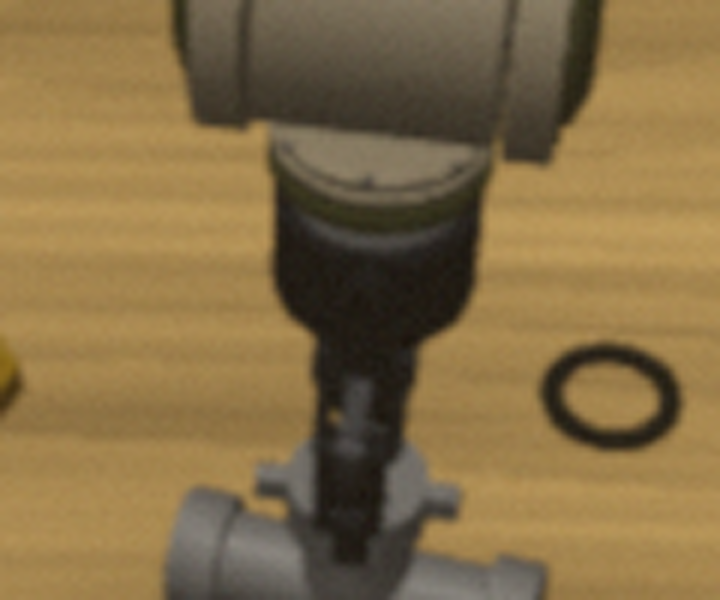

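step_arm:
  commands:
    - [[0,0,0],-0.02]
    - [[0,0,0],0]
    - [[0,0,0],0]

```text
time_s: 19.95
eef_pos: [547.8, 33.9, 65.5]
ee_rot: [-0.447, -0.548, -0.448, 0.548]
force: [-7.5, 7.8, 13.4]
grip_width: 0.681
```

```bash
python3 look.py scene 260 180 80 60 9 s24.png; python3 -c "
from rig import ctrl;s=ctrl.sense();print(s['wrist_torque'],s['tau'])"
```

```text
19.95 [547.8  33.9  65.5] yaw -11.5 w 0.681 F [-7.5  7.8 13.4] J [-0.15  0.51  1.59  0.    1.04  0.05]
[1.26705385 1.50889251 0.46032428] [ -4.68446642 -40.24117827 -22.36565173  -0.99852663  -2.39613108
   0.48800625]
```

View pics/s24.png

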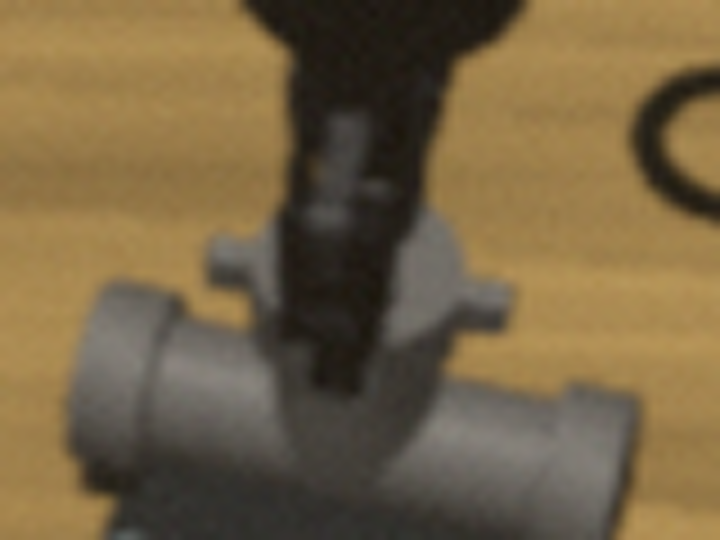

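The turning moment jumped to 0.46 N·m, and the wings stayed put at px (285.5,209) and (314.4,213.6) despite another 3.6° of turn. The ring is at its stop. I'll relax slightly and open.

step_arm:
  commands:
    - [[0,0,0],0.01]
    - [[0,0,0],0]

```text
time_s: 20.2
eef_pos: [548.2, 33.5, 65.6]
ee_rot: [0.456, 0.54, 0.456, -0.54]
force: [-5.7, 5.3, 12.4]
grip_width: 0.686
```

step_arm:
  commands:
    - [[0,0,0],0]
    - [[0,0,0],0]
    - [[0,0,0],0]
    - [[0,0,0],0]
  gripper: -1

```text
time_s: 20.6
eef_pos: [548.4, 32.6, 64.4]
ee_rot: [-0.456, -0.541, -0.455, 0.541]
force: [0.4, -0.2, -0.0]
grip_width: 0.998
```

step_arm:
  commands:
    - [[0,0,0.2],0]
    - [[0,0,0.5],0]
    - [[0,0,0.8],0]
    - [[0,0,0.9],0]
    - [[-0.3,-0.8,0.3],0]

```text
time_s: 21.1
eef_pos: [538.1, 2.3, 176.6]
ee_rot: [0.458, 0.542, 0.455, -0.538]
force: [-0.7, -1.1, -0.4]
grip_width: 0.997
```

step_arm:
  commands:
    - [[-0.3,-0.9,0],0]
    - [[-0.3,-0.9,0],0]
    - [[-0.3,-0.9,0],0]
    - [[0,-0.9,0],0]
    - [[0,0,0],0]

```text
time_s: 21.6
eef_pos: [500.1, -146.8, 173.1]
ee_rot: [-0.455, -0.542, -0.454, 0.542]
force: [-0.4, 0.6, 0.5]
grip_width: 0.997
```

```bash
python3 look.py scene 260 180 80 60 9 s25.png;python3 look.py top 220 160 100 100 6 t25.png;python3 look.py scene 0 0 560 420 1 full.png
```

```text
21.6 [ 500.1 -146.8  173.1] yaw -10.0 w 0.997 F [-0.4  0.6  0.5] J [-0.51  0.33  1.56 -0.    1.25 -0.34]
21.65 [ 500.2 -144.8  173. ] yaw -9.9 w 0.997 F [-0.2  0.2 -0.1] J [-0.51  0.33  1.56 -0.    1.25 -0.33]
21.7 [ 500.3 -143.5  172.9] yaw -9.9 w 1.005 F [ 0.5 -0.1 -0.7] J [-0.5   0.33  1.56  0.    1.25 -0.33]
```

View pics/s25.png

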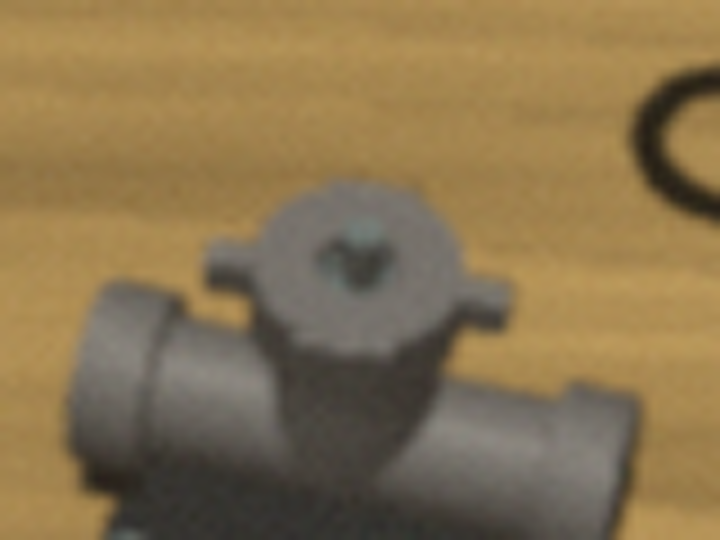

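View pics/t25.png

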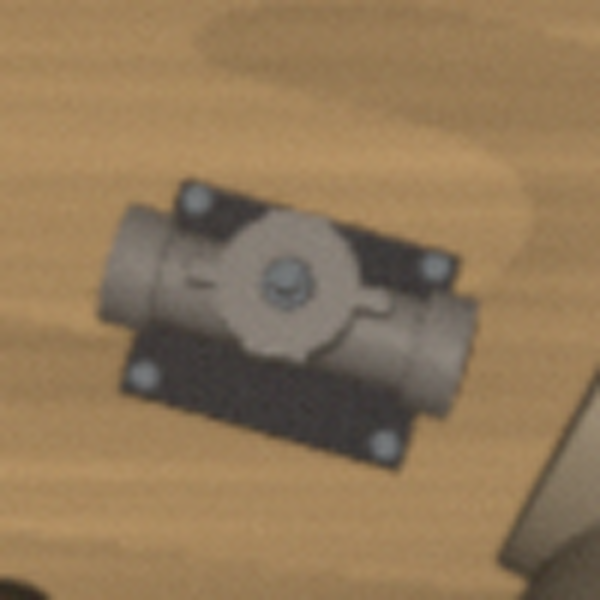

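View pics/full.png

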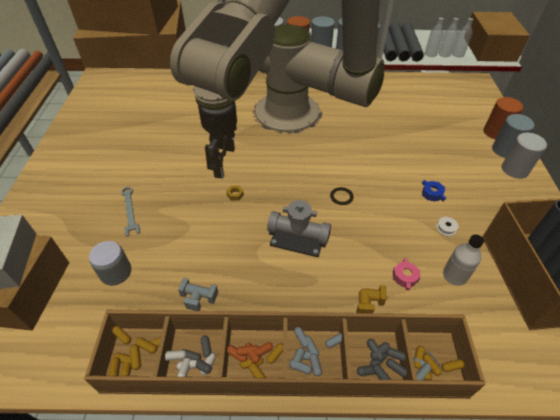

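The scene and top views show the ring home. Its wings run about 9° short of the pipe line, which matches the 80° stop, and the knob is centred in the hole. The bystanders are at the same pixels as at the start. I'll do a quick numeric check of that, then hand in.

```bash
python3 - <<'E'
from rig import ctrl,capture,ticket
from fit import *
import pickle
a=pickle.load(open("caps0.pkl","rb"))["scene"]["image"];c=capture("scene");b=c["image"]
for n,(u,v) in dict(nut=(235,192),gasket=(342,196),tape=(448,226),blue=(434,190),pink=(407,273),elbow=(372,298),tee=(198,293),wrench=(130,210),tin=(110,263),bottle=(461,262)).items():
    w=np.s_[v-18:v+18,u-18:u+18];sh,r=cv2.phaseCorrelate(a[w].mean(2),b[w].mean(2));print(n,np.round(sh,2),"diff",cv2.absdiff(a[w],b[w]).mean().round(1))
im=capture("top");t=im["image"].astype(np.float32)
g=np.ascontiguousarray(t.mean(2))
print("ring centre top view",fit(im,g,(548,33),[(110,29,0)],6)[0],"sense",ctrl.sense()["grip_width"])
print(ticket.finish_job())
E
```

```text
nut [ 0.01 -0.18] diff 7.0
gasket [ 0.13 -0.11] diff 5.8
tape [-0.1  -0.01] diff 6.3
blue [-0.08 -0.04] diff 5.7
pink [ 0.01 -0.03] diff 6.0
elbow [-0.16  0.08] diff 5.4
tee [-0.02  0.07] diff 5.5
wrench [-0.04  0.18] diff 6.1
tin [-0.    0.01] diff 5.4
bottle [0.14 0.03] diff 5.6
ring centre top view [546.8382678   32.38097525] sense 1.002731176142449
the job is handed in; nothing more can be done
None
```

The strainer is closed. The filter disk lies flat on its ledge, knob up, and the grey ring is screwed down clockwise to its stop. I handed the job in at about 22 s, with the gripper open and clear.

**Disk:** I gripped the knob from two directions at right angles to centre it. It touched the ledge at the expected height with 7 N, and both views showed it level in the mouth.

**Ring:**
- It landed about 14.5 mm below the rim, as predicted.
- The gripper turned about 86° and dropped about 4.3 mm in all. The wings stopped moving as the turning moment rose to 0.46 N·m.
- By eye, the released wings sit about 9° short of the pipe line, which fits the 80° stop. The knob shows through the hole.

**Other objects:** all ten I compared stayed within 0.2 px of their starting positions, including the blue and pink rings.

**Checks that disagreed:**
- **Fingertips:** in the pictures they stood about 30 mm further back than the stated tool data. The first close at the stated height met nothing, so I set grasp heights by picture, force and jaw width.
- **Jaw readings:** widths read 1–5 mm narrower than the parts.
- **Scene camera:** it read about 2–4 mm further in x than the robot.
- **Ring centre:** the last top-view fit put it about 1.5 mm in x from the mouth position I worked to, which I take to be fit error and the ring's clearance.

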